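# Vacuum-box the mandarins and day-mark the lid

## Task

Put away the mandarins: take the lid off the clear vacuum box, put every mandarin on the worktop into the box, fit the lid squarely down on it again, then pump the air out with two full strokes: press the round blue pump head in the middle of the lid all the way down to its stop and let it come right up again, twice. Mark the day too, before or after pumping: turn the day dial on the lid until its white pointer stands on the green dot (Friday). Leave the lilac jar, its lid and the other kitchen things where they are.

Things in the scene. Friction and masses are not known exactly. Their poses are not given: they have to be found in the camera images.
- vacuum_box: clear box fixed to the worktop, thin grey band under its rim. Outside 224 x 192 mm (x, y), 88 mm high; walls and floor 6 mm, so inside 212 x 180 mm. Two grey ribs (7 mm high, 5 mm wide) cross on its floor along the middle lines and part it into four quarters, each large enough for one fruit. Origin: centre of the underside, z up
- box_rim (a point): centre of the box's mouth, level with the top of the rim (88 mm above the worktop); axes as the box
- lid: loose lid, 0.3 kg: slate-blue plate 234 x 202 mm (x, y), 8 mm thick; a grey plug 206 x 174 x 10 mm under it drops into the box's mouth with 3 mm play a side (either way round). Origin: centre of the plug's underside, z up; plate top 18 mm above. Starts seated on the box: origin then 78 mm above the worktop, over the box's centre. Dial 70 mm from centre to -x, vent knob 78 mm to +x
- collar (a point): square grey pump collar in the middle of the lid, 46 x 46 mm, 30 mm high above the plate, by which the lid is lifted: grip it across two facing sides (lid x or y). Point on its axis 22 mm above the plate's top, a good TCP height; axes as the lid
- pump (a joint): stroke of the pump head: 0 up, 0.012 m fully down at its stop; a spring returns it (3 N at the top, 9 N at the stop)
- pump_top (a point): centre of the top of the round blue pump head (34 mm across), 45 mm above the plate when up and 33 mm when down, where it still stands 3 mm proud of the collar
- day_dial (a joint): angle of the day dial, rad, growing clockwise seen from above; turns smoothly (friction 0.03 N m), stays where left. Seven dots lie round it, 0.898 rad apart: blue 0 (towards the lid's -x), yellow 0.90, red 1.80, brown 2.69, green 3.59, orange 4.49, black 5.39; black ticks half way between. End stops -0.15 and 5.55
- dial_grip (a point): on the dial's axis, 18 mm above the lid's plate, in the middle of its black bar grip; the bar is 46 mm long (this point's x axis, the white pointer at its -x end), 12 mm thick (y) and 22 mm high, its top 29 mm above the plate, on a round skirt whose top is 8 mm above the plate. Turns with the dial
- dial_pointer (a point): tip of the dial's white pointer, 24.5 mm from the dial's axis
- green_dot (a point): centre of the green dot, 8 mm across, 31.5 mm from the dial's axis on the lid
- mandarin_a_mid (a point): a mandarin, orange, 61 mm across and 50 mm high when it stands on its flat side; point at its middle (25 mm above the surface as it stands), z upright at the start. One of the fruits to be put away; all are alike, and it can roll. Absent in some runs
- mandarin_b_mid (a point): a mandarin, orange, 61 mm across and 50 mm high when it stands on its flat side; point at its middle (25 mm above the surface as it stands), z upright at the start. One of the fruits to be put away; all are alike, and it can roll. Absent in some runs
- mandarin_c_mid (a point): a mandarin, orange, 61 mm across and 50 mm high when it stands on its flat side; point at its middle (25 mm above the surface as it stands), z upright at the start. One of the fruits to be put away; all are alike, and it can roll. Absent in some runs
- mandarin_d_mid (a point): a mandarin, orange, 61 mm across and 50 mm high when it stands on its flat side; point at its middle (25 mm above the surface as it stands), z upright at the start. One of the fruits to be put away; all are alike, and it can roll. Absent in some runs
- mandarin_e_mid (a point): a mandarin, orange, 61 mm across and 50 mm high when it stands on its flat side; point at its middle (25 mm above the surface as it stands), z upright at the start. One of the fruits to be put away; all are alike, and it can roll. Absent in some runs
- chopping_board: wooden board 170 x 260 mm (x, y), 22 mm high, lying free of other things, fixed; the lid may be laid on it meanwhile. Origin: centre of the underside, z up
- lilac_jar: round lilac food jar without its lid, 97 mm across, 65 mm high, behind the work: to be left alone. Origin under its centre
- lilac_lid: the lilac jar's ribbed lid, 72 mm across, 27 mm high: to be left alone. Origin under its centre
There are look-alikes about, which are no part of the job. What is shaped like the part that bears mandarin_b_mid but black or pink is not meant.

How it is judged:
On the way, in this order (a step that is already met when the one before it is completed fails the run):
1. all the mandarins are in the box and the lid is seated on it (x of mandarin_a_mid in the frame of vacuum_box between -0.106 and 0.106 m and y of mandarin_a_mid in the frame of vacuum_box between -0.09 and 0.09 m and z of mandarin_a_mid in the frame of vacuum_box between 0.006 and 0.08 m and x of mandarin_b_mid in the frame of vacuum_box between -0.106 and 0.106 m and y of mandarin_b_mid in the frame of vacuum_box between -0.09 and 0.09 m and z of mandarin_b_mid in the frame of vacuum_box between 0.006 and 0.08 m and x of mandarin_c_mid in the frame of vacuum_box between -0.106 and 0.106 m and y of mandarin_c_mid in the frame of vacuum_box between -0.09 and 0.09 m and z of mandarin_c_mid in the frame of vacuum_box between 0.006 and 0.08 m and x of mandarin_d_mid in the frame of vacuum_box between -0.106 and 0.106 m and y of mandarin_d_mid in the frame of vacuum_box between -0.09 and 0.09 m and z of mandarin_d_mid in the frame of vacuum_box between 0.006 and 0.08 m and x of mandarin_e_mid in the frame of vacuum_box between -0.106 and 0.106 m and y of mandarin_e_mid in the frame of vacuum_box between -0.09 and 0.09 m and z of mandarin_e_mid in the frame of vacuum_box between 0.006 and 0.08 m and horizontal distance between lid and box_rim below 0.007 m and height (world z) of lid between 0.0745 and 0.0815 m and angle between lid's own z axis and vertical below 0.04 rad), for 0.2 s.
2. the pump head is pressed down to its stop (value of joint pump above 0.0105 m and horizontal distance between lid and box_rim below 0.007 m and height (world z) of lid between 0.0745 and 0.0815 m and angle between lid's own z axis and vertical below 0.04 rad), for 0.1 s.
3. the pump head has come up again (value of joint pump below 0.003 m), for 0.1 s.
4. the pump head is pressed down to its stop a second time (all of step 2), for 0.1 s.
At the end, for the whole second after the job is handed in: all mandarins present lie in the box; the lid sits level on the rim (middle within 7 mm of the box's, height within 3.5 mm of seated, tilt under 0.04 rad); the dial stands at 3.59 +-0.14 rad; the pump head is up again after two full strokes (past 10.5 of 12 mm) (all of step 1 and value of joint day_dial between 3.45 and 3.73 rad and value of joint pump below 0.003 m and linear speed of lid below 0.02 m/s); the robot touches nothing.
It fails at once if the lilac jar or its lid is moved more than 5 cm (distance of any of lilac_jar, lilac_lid from where it was at the start of the episode above 0.05 m).
Of mandarin_a, mandarin_b, mandarin_c, mandarin_d, mandarin_e only 2 to 4 are there at a start; the rules pass over those that are not, and their reading is None.
At some moment in a run one of mandarin_a, mandarin_b, mandarin_c, mandarin_d, mandarin_e may be knocked a few centimetres aside while the robot is not near it.
Once in a run the grip may slacken for a moment while it holds something.
It also fails if it takes over 210 s, if anything falls off the work surface, if the arm or the gripper's body presses on something with over 40 N, if the wrist force passes 120 N, or if a joint passes its speed limit or range.

## Robot

A 6-joint arm with a two-finger parallel gripper is mounted at the origin on a cart in front of the work surface, level with it; the furniture and walls round the work are solid. World frame = base frame: x ahead of the robot, y to its left, z up, the work surface at z = 0. Lengths are in m, angles in rad, forces in N, time in s.
With the tool pointing down it reaches from about 0.375 to 0.975 m from the base axis. Payload 3.8 kg.
Tool frame: the origin (TCP) lies between the finger pads, 19 mm behind the fingertips; this is the grasp point; z points along the fingers, y is the line along which they close (so a half turn about z gives the same grasp; the last joint's range is limited). The gripper opens to 88 mm and grips with 3 to 60 N. Pads are 18 mm wide; open, the fingers measure 123 mm over their backs; the gripper's body (75 mm by 187 mm) begins 45 mm behind the grasp point.
Start: joints at [-1.214, 0.264, 1.604, -0, 1.274, -0.037], TCP at [0.259, -0.623, 0.257] pointing down, gripper open.
Joint ranges: [-2.63, 2.63], [-0.94, 2.18], [0.31, 2.57], [-1.31, 4.45], [0, 2.66], [-2.55, 2.55]. Speed limits (rad/s): [2.57, 2.57, 3.14, 3.14, 3.14, 3.14].

## Interface

Orientations are given as a 3x3 rotation matrix whose columns are the frame's x, y, z axes.
In Python, from workcell import bot, viewer gives the robot as it stands.
- The arm moves only by the tool arm_command, never from a script. Its argument "deltas" is text: rows parted by semicolons, each of 7 numbers parted by spaces: the shift along the tool's x, y, z in units of 0.25 m (1.0 is 0.25 m), then the turn, a rotation vector about the tool's x, y, z in units of 180 degrees (1.0 is 180 degrees), then the opening, from -1 (shut) to 1 (fully open). A call has exactly 10 rows; each row is the pose to reach, as a shift and turn from the pose commanded when the call began, along the tool's axes at that moment, turning the shorter way round; what a row does not reach only later rows make up. A row lasts 1/10 s, in which the tool goes at most 50 mm and 8.59 degrees, less where a joint would pass 70% of its speed; a pose out of reach is approached as far as the arm can. A call with a number of a shift or a turn outside -1 to 1 is refused whole. A call with a gripper value outside its range is refused whole. The fingers move at their own pace and stop on an object; "squeeze" is the grip in N (left out, the last holds). Time passes only in rows, so rows that repeat a pose let the fingers close, or fill a call up. It gives the time, the measured TCP pose, the force, the opening and the grip force at its end, in the units of the state.
- bot.observe(): the state, without advancing time (a new reading comes with each control period).
- viewer.capture(name): name is "scene" or "top" or "wrist"; returns a dict with "frame" (384x512x3 uint8, red, green, blue), "intrinsics" (3x3 intrinsics, pixels), "position" and "attitude" of the camera in the world. Camera axes: x right, y up, looking along -z (the intrinsics and any distortion apply to the point x, -y, -z); pixel columns grow to the right and rows downward; lengths in m; the calibration is good to about 2 mm. A picture is of the moment at which its call begins. There is no depth.
- bot.job_done(): hands the job in; it is judged then, once.
The state is a dict: "t": time; "joint_pos": joint angles; "joint_vel": joint speeds; "joint_torque": joint torques, N m; "tool_pos": TCP position; "tcp_rot": TCP orientation; "contact_force": force on the tool from outside, world axes, zero at the start; "moment": the same for the moment, N m; "finger_gap": finger opening in m; "gripper_force": force on a finger pad.
Only numpy, scipy, OpenCV 4.12 (cv2) and the standard library are available. Lean on these libraries where they do the work, as an engineer would, in place of code of your own. Each camera call takes 0.05 s, during which the arm holds its last target. There are 200 camera calls.

## Working session

There is one attempt and no reset: what is moved stays moved. The work goes in short steps, Python scripts to look and compute and a tool call to move; the robot and the scene stay as the last step left them, time stands still between calls to the robot, and variables do not carry over. Pictures are saved under pics/ and viewed, at most 14 in all, crops included, and the job is handed in when it is done.

Besides the shell and the picture viewer there is one more tool, called after "Call:" as name(argument=value, ...) on one line, values as JSON. arm_command: Moves the arm, as the interface text tells. Shifts and turns lie within -1 to 1; 1 stands for 0.25 m of shift or 180 degrees of turn. Its arguments: {"type":"object","properties":{"deltas":{"type":"string"},"squeeze":{"type":"number"}},"required":["deltas"]}

```bash
mkdir -p pics; ls; cat > h.py <<'E'
import numpy as np, cv2
from workcell import bot, viewer
def cap(n,f=None):
    c=viewer.capture(n)
    c={k:np.array(v) for k,v in c.items()}
    if f: cv2.imwrite('pics/'+f,cv2.cvtColor(c['frame'],cv2.COLOR_RGB2BGR))
    return c
def ray(c,u,v,z):
    K=c['intrinsics']; d=np.linalg.inv(K)@[u,v,1.]; d=c['attitude']@(d*[1,-1,-1])
    p=c['position']; return p+d*(z-p[2])/d[2]
def proj(c,P):
    q=c['attitude'].T@(np.array(P)-c['position']); q=c['intrinsics']@(q*[1,-1,-1]); return q[:2]/q[2]
def blobs(m,amin=30):
    n,l,s,ce=cv2.connectedComponentsWithStats(m.astype(np.uint8)*255)
    return [(s[i,4],ce[i].round(1),s[i,:4]) for i in range(1,n) if s[i,4]>=amin]
def hsv(c): return cv2.cvtColor(c['frame'],cv2.COLOR_RGB2HSV)
E
python3 - <<'E'
from h import *
for n in ('scene','top'):
    c=cap(n,n+'0.png'); print(n,c['position'],c['attitude'].round(3).tolist(),c['intrinsics'].tolist())
    print({k for k in c})
print(bot.observe())
E
```

```text
pics
scene [-0.33825986 -1.09544699  1.3784555 ] [[0.728, 0.458, -0.51], [-0.685, 0.501, -0.528], [0.014, 0.734, 0.679]] [[495.63503403066625, 0.0, 253.68595135708165], [0.0, 495.63503403066625, 179.38506503074768], [0.0, 0.0, 1.0]]
{'frame', 'position', 'attitude', 'intrinsics'}
top [ 0.40313471 -0.11277511  1.32088007] [[-0.001, 0.983, -0.186], [-1.0, -0.005, -0.023], [-0.024, 0.186, 0.982]] [[368.44957339866056, 0.0, 258.5824206815043], [0.0, 368.44957339866056, 194.85913810383067], [0.0, 0.0, 1.0]]
{'frame', 'position', 'attitude', 'intrinsics'}
{'t': 0.1, 'joint_pos': array([-1.21388771e+00,  2.64668727e-01,  1.60522640e+00, -4.39914207e-06,
        1.27374021e+00, -3.69175859e-02]), 'joint_vel': array([-1.40727265e-03, -9.74126267e-05, -2.67170181e-03, -2.86893972e-04,
        9.06152888e-04,  2.58171122e-05]), 'joint_torque': array([ 4.43546060e-04, -5.03617644e+01, -3.58071470e+01,  7.30777206e-02,
        2.32947461e-02, -6.71515750e-05]), 'tool_pos': array([ 0.25878558, -0.62275754,  0.25622458]), 'tcp_rot': array([[ 9.23447146e-01,  3.83724970e-01, -7.17612095e-04],
       [ 3.83725635e-01, -9.23445169e-01,  1.91248487e-03],
       [ 7.11927757e-05, -2.04144485e-03, -9.99997914e-01]]), 'contact_force': array([ 0.31871512,  0.7630757 , -0.67738942]), 'moment': array([-0.0306267 , -0.04491002,  0.0524371 ]), 'gripper_force': 0.0, 'finger_gap': 0.08833303893326423}
```

View pics/top0.png

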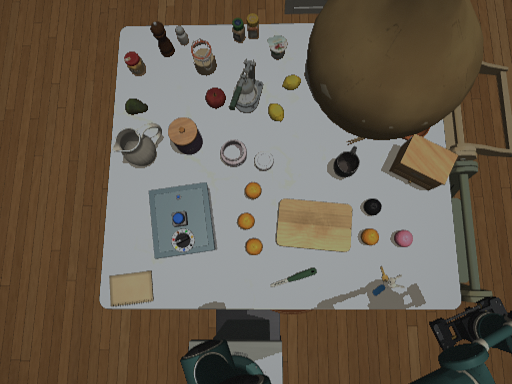

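View pics/scene0.png

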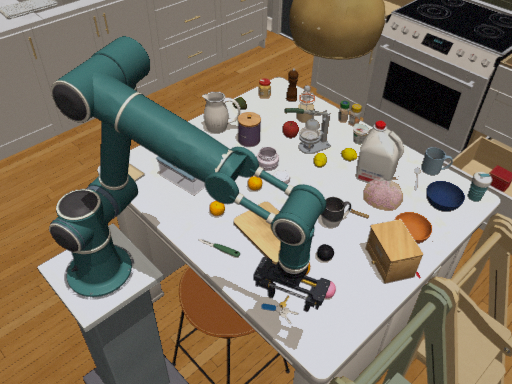

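Four mandarins in the top view at (253,190), (246,221), (254,246), (370,237); box and lid at (181,220), with the dial at (183,240) towards the robot; board at (315,225). The black ball (372,207) and the pink one (403,238) are decoys.

```bash
python3 - <<'E'
from h import *
c=cap('top'); H=hsv(c); h,s,v=[H[...,i].astype(int) for i in range(3)]
o=(h>8)&(h<22)&(s>190)&(v>120)
o[:170]=0
for b in blobs(o,40): print('mand',b,ray(c,*b[1],0.025).round(4))
ld=(h>90)&(h<112)&(s>30)&(s<110)&(v>80); ld[:, :140]=0; ld[:, 225:]=0; ld[:175]=0; ld[270:]=0
for b in blobs(ld,300): print('lid',b)
m=cv2.morphologyEx(ld.astype(np.uint8),cv2.MORPH_CLOSE,np.ones((25,25)))
n,l,st,ce=cv2.connectedComponentsWithStats(m); i=1+st[1:,4].argmax()
cn=cv2.findContours((l==i).astype(np.uint8),0,2)[0][0]; 
r=cv2.boxPoints(cv2.minAreaRect(cn)); P=np.array([ray(c,*p,0.096) for p in r]); print(P.round(4),P.mean(0),np.linalg.norm(P-np.roll(P,1,0),axis=1))
w=np.array([ray(c,*p[0],0.096)[:2]*1000 for p in cn],np.float32); print(cv2.minAreaRect(w))
b_=(h>108)&(h<125)&(s>150)&(v>60); b_[:200]=0;b_[250:]=0
for b in blobs(b_,15): print('pump',b,ray(c,*b[1],0.096+0.045).round(4))
wd=(h>10)&(h<25)&(s>70)&(s<190)&(v>140); wd[:190]=0
for b in blobs(wd,1500): print('board',b,ray(c,*b[1],0.022), )
x,y=150,190
cv2.imwrite('pics/lid1.png',cv2.resize(cv2.cvtColor(c['frame'][175:265,140:225],cv2.COLOR_RGB2BGR),None,fx=6,fy=6,interpolation=2))
E
```

```text
mand (np.int32(68), array([245.4, 220.4]), array([239, 214,  15,  14], dtype=int32)) [ 0.5566 -0.0354  0.025 ]
mand (np.int32(48), array([366.6, 236. ]), array([364, 229,   8,  15], dtype=int32)) [ 0.5004 -0.4582  0.025 ]
mand (np.int32(44), array([251. , 242.6]), array([247, 239,  13,  13], dtype=int32)) [ 0.4785 -0.0554  0.025 ]
lid (np.int32(3289), array([180.6, 217.6]), array([149, 183,  65,  75], dtype=int32))
[[0.6547 0.3013 0.096 ]
 [0.6797 0.0954 0.096 ]
 [0.4495 0.0614 0.096 ]
 [0.4253 0.2601 0.096 ]] [0.55229757 0.17955878 0.096     ] [0.2331134  0.20736787 0.23279368 0.20019078]
((552.4572143554688, 177.5845489501953), (230.09640502929688, 200.3026123046875), 8.08392333984375)
pump (np.int32(78), array([177.7, 217.9]), array([173, 213,  10,  11], dtype=int32)) [0.5518 0.1773 0.141 ]
board (np.int32(2433), array([314.6, 220.6]), array([277, 199,  75,  49], dtype=int32)) [ 0.55528194 -0.27967893  0.022     ]
```

View pics/lid1.png

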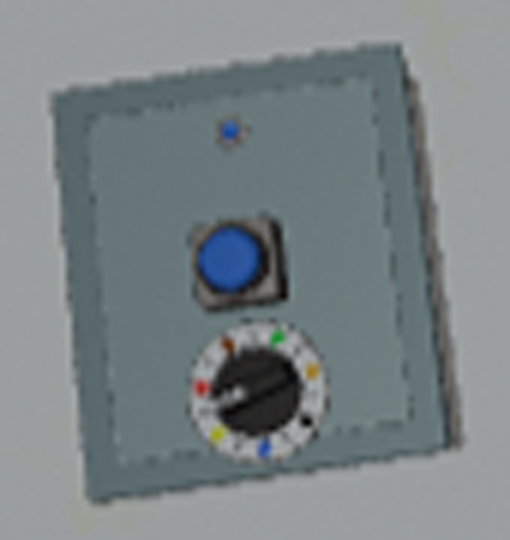

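The lid is yawed about +8°, with its dial on the robot side and the pointer between yellow and red, nearer red. Next I refine the fruit positions and work out the first move.

```bash
cat >> h.py <<'E'
def st():
    o=bot.observe(); R=o['tcp_rot']; return o,o['tool_pos'],R,np.degrees(np.arctan2(R[1,0],R[0,0]))
def goal(x,y,z,a):
    "units to a tool-down pose with tool x at world angle a (deg)"
    from scipy.spatial.transform import Rotation as Ro
    o,p,R,a0=st(); d=R.T@(np.array([x,y,z])-p)/0.25
    c,s=np.cos(np.radians(a)),np.sin(np.radians(a))
    G=np.array([[c,s,0],[s,-c,0],[0,0,-1]]); w=Ro.from_matrix(R.T@G).as_rotvec()/np.pi
    print('goal',d.round(3),w.round(3),'a0',a0.round(1),'p',p.round(4),'t',round(o['t'],2),'q6',o['joint_pos'][5].round(2))
E
python3 - <<'E'
from h import *
c=cap('top'); H=hsv(c); h,s,v=[H[...,i].astype(int) for i in range(3)]
o=(h>4)&(h<24)&(s>165)&(v>60); o[:175]=0
for b in blobs(o,60): print('mand',b[0],b[1],b[2],ray(c,b[2][0]+b[2][2]/2-.5,b[2][1]+b[2][3]/2-.5,0.025).round(4))
goal(.552,.178,.25,8)
E
```

```text
mand 185 [252.7 190.1] [245 183  16  16] [ 0.6643 -0.0603  0.025 ]
mand 188 [245.6 220.9] [238 213  16  16] [ 0.5562 -0.0357  0.025 ]
mand 205 [369.8 236.5] [362 229  17  16] [ 0.4986 -0.4698  0.025 ]
mand 201 [253.5 246.3] [246 239  16  16] [ 0.465  -0.0642  0.025 ]
goal [ 2.312 -2.509  0.03 ] [-0.     0.     0.081] a0 22.6 p [ 0.2589 -0.6229  0.2566] t 0.2 q6 -0.04
```

Call:
arm_command(deltas="0.77 -0.84 0 0 0 0 1;0.77 -0.84 0 0 0 0 1;0.77 -0.84 0 0 0 0 1;0.77 -0.84 0 0 0 0 1;0.77 -0.84 0 0 0 0 1;0.77 -0.84 0 0 0 0 1;0.77 -0.84 0 0 0 0 1;0.77 -0.84 0 0 0 0.08 1;0.77 -0.84 0 0 0 0.08 1;0.77 -0.84 0 0 0 0.08 1")

```text
t: 1.2
tool_pos: [0.356, -0.3562, 0.2574]
tcp_rot: [[0.99, 0.142, -0.0], [0.142, -0.99, -0.0], [-0.0, 0.0, -1.0]]
contact_force: [0.1, -0.2, 0.5]
finger_gap: 0.0878
gripper_force: 0.0
```

```bash
python3 -c "
from h import *
goal(.552,.178,.25,8)"
```

```text
goal [ 1.079 -2.004  0.029] [0.    0.    0.001] a0 8.1 p [ 0.356  -0.3562  0.2574] t 1.2 q6 0.59
```

Call:
arm_command(deltas="0.54 -1 0 0 0 0 1;0.54 -1 0 0 0 0 1;0.54 -1 0 0 0 0 1;0.54 -1 0 0 0 0 1;0.54 -1 0 0 0 0 1;0.54 -1 0 0 0 0 1;0.54 -1 0 0 0 0 1;0.54 -1 0 0 0 0 1;0.54 -1 0 0 0 0 1;0.54 -1 0 0 0 0 1")

```text
t: 2.2
tool_pos: [0.454, -0.0903, 0.2573]
tcp_rot: [[0.99, 0.14, -0.0], [0.14, -0.99, -0.0], [-0.0, 0.0, -1.0]]
contact_force: [0.6, 0.5, -0.3]
finger_gap: 0.0881
gripper_force: 0.0
```

Call:
arm_command(deltas="0.54 -1 0 0 0 0 1;0.54 -1 0 0 0 0 1;0.54 -1 0 0 0 0 1;0.54 -1 0 0 0 0 1;0.54 -1 0 0 0 0 1;0.54 -1 0 0 0 0 1;0.54 -1 0 0 0 0 1;0.54 -1 0 0 0 0 1;0.54 -1 0 0 0 0 1;0.54 -1 0 0 0 0 1")

```text
t: 3.2
tool_pos: [0.5523, 0.176, 0.2574]
tcp_rot: [[0.99, 0.14, -0.0], [0.14, -0.99, -0.0], [-0.0, 0.0, -1.0]]
contact_force: [0.2, 0.7, 0.1]
finger_gap: 0.0883
gripper_force: 0.0
```

```bash
python3 - <<'E'
from h import *
c=cap('wrist','w1.png'); print(c['position'],c['attitude'].round(3).tolist(),c['intrinsics'][0])
goal(.552,.178,.118,8)
print('proj pump',proj(c,[.552,.178,.141]))
E
```

```text
[0.61849187 0.18457648 0.3863377 ] [[0.14, 0.955, 0.263], [-0.99, 0.135, 0.036], [-0.001, -0.265, 0.964]] [268.76178472   0.         257.35112206]
goal [-0.    -0.008  0.558] [ 0. -0.  0.] a0 8.0 p [0.5523 0.1761 0.2575] t 3.25 q6 1.7
proj pump [254.70291085 198.2404944 ]
```

View pics/w1.png

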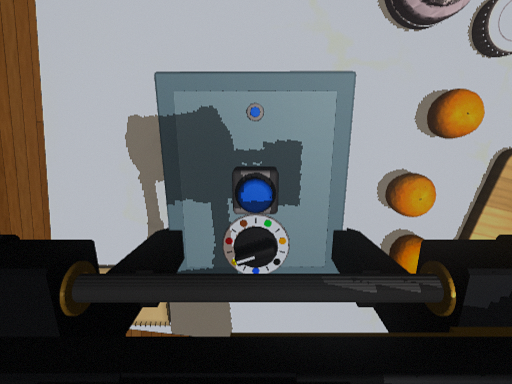

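The wrist view shows the lid square to the tool, with far corners at (155,72) and (355,72), pump head near (257,194), vent at (255,112) and dial at (256,247).

```bash
python3 - <<'E'
from h import *
c=cap('wrist'); H=hsv(c); h,s,v=[H[...,i].astype(int) for i in range(3)]
b_=(h>104)&(h<125)&(s>150)&(v>40); b_[225:]=0
for b in blobs(b_,15): print('blue',b)
a=[ray(c,155,72,.096),ray(c,355,72,.096)]; print(a, np.degrees(np.arctan2(*(a[0]-a[1])[[1,0]]))-90, np.linalg.norm(a[0]-a[1]))
P=ray(c,257,194,.141); V=ray(c,255,112,.1); D=ray(c,256,247,.104); print('pump',P,'vent',V,'dial',D, np.linalg.norm(V-D),np.degrees(np.arctan2(V[1]-D[1],V[0]-D[0])))
# point on board/table fruits
for u,v_ in ((457,113),(411,195)): print(ray(c,u,v_,.025))
E
```

```text
blue (np.int32(73), array([254.9, 111.6]), array([251, 107,   9,  10], dtype=int32))
blue (np.int32(937), array([255. , 195.1]), array([238, 178,  35,  35], dtype=int32))
[array([0.65459423, 0.29277059, 0.096     ]), array([0.68228445, 0.09629564, 0.096     ])] 8.02215234237623 0.198416611273422
pump [0.55643632 0.176604   0.141     ] vent [0.63083708 0.18923312 0.1       ] dial [0.48485238 0.16777536 0.104     ] 0.1476074819062667 8.36182195193814
[ 0.6690125  -0.06598055  0.025     ]
[ 0.55563382 -0.0390952   0.025     ]
```

Call:
arm_command(deltas="0.006 -0.008 0.15 0 0 0 1;0.006 -0.008 0.3 0 0 0 1;0.006 -0.008 0.4 0 0 0 1;0.006 -0.008 0.48 0 0 0 1;0.006 -0.008 0.53 0 0 0 1;0.006 -0.008 0.55 0 0 0 1;0.006 -0.008 0.55 0 0 0 1;0.006 -0.008 0.55 0 0 0 0.2;0.006 -0.008 0.55 0 0 0 -0.2;0.006 -0.008 0.55 0 0 0 -0.2", squeeze=40)

```text
t: 4.3
tool_pos: [0.5544, 0.1801, 0.1211]
tcp_rot: [[0.99, 0.142, 0.002], [0.142, -0.99, 0.001], [0.002, -0.0, -1.0]]
contact_force: [0.8, -0.4, -1.2]
finger_gap: 0.0663
gripper_force: 0.0
```

Call:
arm_command(deltas="0 0 0 0 0 0 -0.2;0 0 0 0 0 0 -0.2;0 0 -0.02 0 0 0 -0.2;0 0 -0.05 0 0 0 -0.2;0 0 -0.1 0 0 0 -0.2;0 0 -0.15 0 0 0 -0.2;0 0 -0.22 0 0 0 -0.2;0 0 -0.3 0 0 0 -0.2;0 0 -0.4 0 0 0 -0.2;0 0 -0.4 0 0 0 -0.2")

```text
t: 5.3
tool_pos: [0.5566, 0.1808, 0.2254]
tcp_rot: [[0.99, 0.142, 0.009], [0.142, -0.99, 0.003], [0.009, -0.001, -1.0]]
contact_force: [0.3, -0.2, -2.7]
finger_gap: 0.0458
gripper_force: 40.0
```

```bash
python3 - <<'E'
from h import *
c=cap('top')
H=hsv(c); h,s,v=[H[...,i].astype(int) for i in range(3)]
o=(h>4)&(h<24)&(s>165)&(v>60); o[:175]=0
for b in blobs(o,60): print('mand',b[0],ray(c,b[2][0]+b[2][2]/2-.5,b[2][1]+b[2][3]/2-.5,0.025).round(4))
wd=(h>10)&(h<25)&(s>70)&(s<165)&(v>100); wd[:180]=0; wd[265:]=0; wd[:,:268]=0; wd[:,360:]=0
m=cv2.morphologyEx(wd.astype(np.uint8),cv2.MORPH_CLOSE,np.ones((9,9)))
n=max(cv2.findContours(m,0,2)[0],key=cv2.contourArea)
w=np.array([ray(c,*p[0],0.022)[:2]*1000 for p in n],np.float32); print('board',cv2.minAreaRect(w))
goal(.555,-.28,.2,8)
E
```

```text
mand 186 [ 0.6643 -0.0603  0.025 ]
mand 188 [ 0.5562 -0.0357  0.025 ]
mand 207 [ 0.4986 -0.4698  0.025 ]
mand 198 [ 0.465  -0.0642  0.025 ]
board ((541.5255737304688, -277.35382080078125), (258.3216247558594, 168.15756225585938), 84.4081802368164)
goal [-0.264  1.823  0.089] [-0.    -0.002  0.001] a0 8.2 p [0.5554 0.1804 0.223 ] t 5.35 q6 1.7
```

Call:
arm_command(deltas="-0.016 0.09 0 0 0 0 -0.2;-0.03 0.18 0 0 0 0 -0.2;-0.05 0.3 0 0 0 0 -0.2;-0.07 0.42 0 0 0 0 -0.2;-0.09 0.54 0 0 0 0 -0.2;-0.11 0.66 0 0 0 0 -0.2;-0.13 0.76 0 0 0 0 -0.2;-0.145 0.84 0 0 0 0 -0.2;-0.155 0.9 0 0 0 0 -0.2;-0.155 0.9 0 0 0 0 -0.2")

```text
t: 6.35
tool_pos: [0.5466, -0.0498, 0.2188]
tcp_rot: [[0.99, 0.14, -0.002], [0.14, -0.99, -0.0], [-0.002, -0.0, -1.0]]
contact_force: [0.0, 0.4, -2.9]
finger_gap: 0.0456
gripper_force: 40.0
```

Call:
arm_command(deltas="-0.016 0.09 0 0 0 0 -0.2;-0.03 0.18 0 0 0 0 -0.2;-0.05 0.3 0 0 0 0 -0.2;-0.07 0.42 0 0 0 0 -0.2;-0.09 0.54 0.05 0 0 0 -0.2;-0.11 0.66 0.12 0 0 0 -0.2;-0.13 0.76 0.2 0 0 0 -0.2;-0.145 0.84 0.28 0 0 0 -0.2;-0.155 0.9 0.36 0 0 0 -0.2;-0.155 0.9 0.4 0 0 0 -0.2")

```text
t: 7.35
tool_pos: [0.5399, -0.2768, 0.1173]
tcp_rot: [[0.99, 0.141, -0.003], [0.141, -0.99, 0.002], [-0.003, -0.002, -1.0]]
contact_force: [-0.2, 1.0, -3.1]
finger_gap: 0.0458
gripper_force: 40.0
```

```bash
python3 - <<'E'
from h import *
goal(.5415,-.277,.067,8)
cap('scene','s2.png')
E
```

```text
goal [0.007 0.002 0.201] [-0.001  0.001  0.   ] a0 8.1 p [ 0.5399 -0.2768  0.1173] t 7.35 q6 0.91
```

View pics/s2.png

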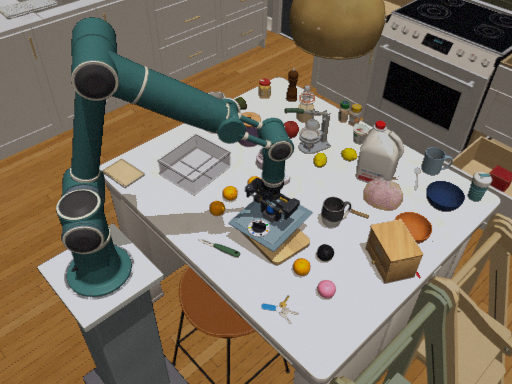

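The lid hangs level over the board and the box is open at (195,163). Lowering it now.

Call:
arm_command(deltas="0 0 0.05 0 0 0 -0.2;0 0 0.1 0 0 0 -0.2;0 0 0.14 0 0 0 -0.2;0 0 0.17 0 0 0 -0.2;0 0 0.185 0 0 0 -0.2;0 0 0.195 0 0 0 -0.2;0 0 0.205 0 0 0 -0.2;0 0 0.21 0 0 0 -0.2;0 0 0.215 0 0 0 -0.2;0 0 0.215 0 0 0 -0.2")

```text
t: 8.4
tool_pos: [0.5409, -0.2766, 0.0662]
tcp_rot: [[0.99, 0.142, 0.0], [0.142, -0.99, -0.0], [0.0, 0.0, -1.0]]
contact_force: [-0.1, -0.0, -2.7]
finger_gap: 0.0459
gripper_force: 40.0
```

Call:
arm_command(deltas="0 0 0.004 0 0 0 -0.2;0 0 0.008 0 0 0 -0.2;0 0 0.012 0 0 0 -0.2;0 0 0.012 0 0 0 -0.2;0 0 0.012 0 0 0 -0.2;0 0 0.012 0 0 0 -0.2;0 0 0.012 0 0 0 -0.2;0 0 0.012 0 0 0 -0.2;0 0 0.012 0 0 0 -0.2;0 0 0.012 0 0 0 -0.2")

```text
t: 9.4
tool_pos: [0.5414, -0.2767, 0.0649]
tcp_rot: [[0.99, 0.142, 0.001], [0.142, -0.99, -0.0], [0.001, 0.001, -1.0]]
contact_force: [-2.3, 2.8, 5.4]
finger_gap: 0.0456
gripper_force: 4.0
```

Call:
arm_command(deltas="0 0 0 0 0 0 0.3;0 0 0 0 0 0 1;0 0 0 0 0 0 1;0 0 -0.1 0 0 0 1;0 0 -0.3 0 0 0 1;0 0 -0.5 0 0 0 1;-0.1 0.25 -0.5 0 0 0 1;-0.2 0.5 -0.5 0 0 0 1;-0.28 0.74 -0.5 0 0 0 1;-0.28 0.74 -0.5 0 0 0 1")

```text
t: 10.4
tool_pos: [0.4973, -0.4715, 0.1884]
tcp_rot: [[0.99, 0.142, 0.001], [0.142, -0.99, -0.001], [0.0, 0.001, -1.0]]
contact_force: [1.0, 0.1, 0.6]
finger_gap: 0.088
gripper_force: 0.0
```

```bash
cat >> h.py <<'E'
def fruits(name='wrist',z=.025,cut=None):
    c=cap(name); H=hsv(c); h,s,v=[H[...,i].astype(int) for i in range(3)]
    o=(h>4)&(h<24)&(s>165)&(v>40)
    if name=='top': o[:175]=0
    out=[]
    for b in blobs(o,60):
        x,y,w,g=b[2]; out.append((b[0],b[2].tolist(),ray(c,x+w/2-.5,y+g/2-.5,z).round(4)))
    return c,out
E
python3 - <<'E'
from h import *
c,f=fruits('wrist')
for i in f: print(i)
print(fruits('top')[1])
goal(.4986,-.4698,.035,8)
cap('scene','s3.png')
E
```

```text
(np.int32(2190), [228, 159, 54, 54], array([ 0.499 , -0.4685,  0.025 ]))
(np.int32(115), [490, 201, 17, 39], array([ 0.4986, -0.7518,  0.025 ]))
(np.int32(271), [60, 265, 15, 51], array([ 0.3341, -0.2561,  0.025 ]))
(np.int32(239), [442, 269, 14, 47], array([ 0.399 , -0.7266,  0.025 ]))
[(np.int32(186), [245, 183, 16, 16], array([ 0.6643, -0.0603,  0.025 ])), (np.int32(188), [238, 213, 16, 16], array([ 0.5562, -0.0357,  0.025 ])), (np.int32(198), [246, 239, 16, 16], array([ 0.465 , -0.0642,  0.025 ]))]
goal [ 0.013 -0.022  0.612] [ 0.001  0.    -0.001] a0 7.9 p [ 0.496  -0.4754  0.1881] t 10.5 q6 0.63
```

View pics/s3.png

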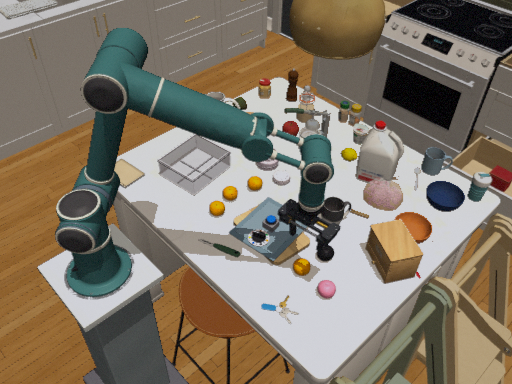

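Lid rests flat on the board (top of pump at (271,222)), gripper is above the fourth mandarin (302,267); top and wrist readings agree.

Call:
arm_command(deltas="0.01 -0.018 0.15 0 0 0 1;0.01 -0.018 0.3 0 0 0 1;0.01 -0.018 0.42 0 0 0 1;0.01 -0.018 0.52 0 0 0 1;0.01 -0.018 0.58 0 0 0 1;0.01 -0.018 0.61 0 0 0 1;0.01 -0.018 0.61 0 0 0 1;0.01 -0.018 0.61 0 0 0 0.3;0.01 -0.018 0.61 0 0 0 0;0.01 -0.018 0.61 0 0 0 0", squeeze=15)

```text
t: 11.55
tool_pos: [0.5004, -0.4656, 0.0373]
tcp_rot: [[0.99, 0.142, 0.002], [0.142, -0.99, -0.002], [0.002, 0.002, -1.0]]
contact_force: [-0.1, 0.3, -0.3]
finger_gap: 0.0666
gripper_force: 0.0
```

Call:
arm_command(deltas="0 0 0 0 0 0 0;0 0 0 0 0 0 0;0 0 0 0 0 0 0;0 0 -0.1 0 0 0 0;0 0 -0.25 0 0 0 0;0 0 -0.4 0 0 0 0;0 0 -0.55 0 0 0 0;0 0 -0.65 0 0 0 0;0 0 -0.65 0 0 0 0;0 0 -0.65 0 0 0 0")

```text
t: 12.55
tool_pos: [0.4994, -0.4646, 0.1975]
tcp_rot: [[0.99, 0.142, -0.0], [0.142, -0.99, 0.0], [-0.0, -0.0, -1.0]]
contact_force: [0.2, 0.3, -1.6]
finger_gap: 0.0589
gripper_force: 15.0
```

```bash
cat >> h.py <<'E'
C=np.array([.554,.178]); Y=np.radians(8.1)
def quarter(i,j,dx=.048,dy=.045): return C+np.array([[np.cos(Y),-np.sin(Y)],[np.sin(Y),np.cos(Y)]])@[i*dx,j*dy]
E
python3 - <<'E'
from h import *
o=bot.observe(); print(o['gripper_force'],o['finger_gap'])
for i in (-1,1):
  for j in (-1,1): print(i,j,quarter(i,j).round(4))
goal(*quarter(1,-1),.2,98)
goal(*quarter(1,-1),.2,8)
E
```

```text
14.999921690582596 0.058919505315164246
-1 -1 [0.5128 0.1267]
-1 1 [0.5001 0.2158]
1 -1 [0.6079 0.1402]
1 1 [0.5952 0.2293]
goal [ 0.773 -2.333 -0.01 ] [-0.    -0.    -0.499] a0 8.2 p [ 0.4994 -0.4646  0.1975] t 12.55 q6 0.64
goal [ 0.773 -2.333 -0.01 ] [-0.     0.     0.001] a0 8.2 p [ 0.4994 -0.4646  0.1975] t 12.55 q6 0.64
```

Call:
arm_command(deltas="0.06 -0.18 0 0 0 0 0;0.12 -0.36 0 0 0 0 0;0.18 -0.54 0 0 0 0 0;0.23 -0.7 0 0 0 0 0;0.28 -0.85 0 0 0 0 0;0.32 -0.96 0 0 0 0 0;0.33 -1 0 0 0 0 0;0.33 -1 0 0 0 0 0;0.33 -1 0 0 0 0 0;0.33 -1 0 0 0 0 0")

```text
t: 13.55
tool_pos: [0.5454, -0.2068, 0.1974]
tcp_rot: [[0.99, 0.141, -0.001], [0.141, -0.99, -0.0], [-0.001, -0.0, -1.0]]
contact_force: [0.2, -0.4, -0.3]
finger_gap: 0.0585
gripper_force: 15.0
```

Call:
arm_command(deltas="0.06 -0.18 0 0 0 -0.04 0;0.12 -0.36 0 0 0 -0.09 0;0.18 -0.54 0 0 0 -0.14 0;0.23 -0.7 0 0 0 -0.19 0;0.28 -0.85 0 0 0 -0.24 0;0.32 -0.96 0 0 0 -0.29 0;0.33 -1 0 0 0 -0.34 0;0.33 -1 0 0 0 -0.39 0;0.33 -1 0 0 0 -0.44 0;0.33 -1 0 0 0 -0.49 0")

```text
t: 14.55
tool_pos: [0.5925, 0.0524, 0.198]
tcp_rot: [[-0.052, 0.999, 0.0], [0.999, 0.052, -0.0], [-0.0, 0.0, -1.0]]
contact_force: [-0.1, 0.3, -0.1]
finger_gap: 0.0586
gripper_force: 15.0
```

```bash
python3 - <<'E'
from h import *
goal(*quarter(1,-1),.054,98)
E
```

```text
goal [0.348 0.08  0.576] [ 0.     0.    -0.028] a0 93.0 p [0.5925 0.0524 0.198 ] t 14.55 q6 -0.01
```

Call:
arm_command(deltas="0.15 0.04 0 0 0 -0.028 0;0.28 0.08 0 0 0 -0.028 0;0.348 0.08 0 0 0 -0.028 0;0.348 0.08 0.1 0 0 -0.028 0;0.348 0.08 0.25 0 0 -0.028 0;0.348 0.08 0.4 0 0 -0.028 0;0.348 0.08 0.5 0 0 -0.028 0;0.348 0.08 0.56 0 0 -0.028 0;0.348 0.08 0.575 0 0 -0.028 0;0.348 0.08 0.575 0 0 -0.028 0")

```text
t: 15.55
tool_pos: [0.6082, 0.141, 0.0545]
tcp_rot: [[-0.134, 0.991, -0.0], [0.991, 0.134, -0.0], [-0.0, -0.0, -1.0]]
contact_force: [0.2, -0.1, -0.8]
finger_gap: 0.0586
gripper_force: 15.0
```

Call:
arm_command(deltas="0 0 0 0 0 0 0;0 0 0 0 0 0 0.5;0 0 0 0 0 0 0.5;0 0 0 0 0 0 0.55;0 0 0 0 0 0 0.55;0 0 -0.1 0 0 0 0.55;0 0 -0.25 0 0 0 0.55;0 0 -0.4 0 0 0 0.55;0 0 -0.5 0 0 0 0.55;0 0 -0.5 0 0 0 0.55")

```text
t: 16.55
tool_pos: [0.611, 0.1421, 0.1849]
tcp_rot: [[-0.135, 0.991, 0.009], [0.991, 0.135, 0.002], [0.001, 0.009, -1.0]]
contact_force: [0.1, 0.3, 0.8]
finger_gap: 0.0686
gripper_force: 0.0
```

```bash
python3 - <<'E'
from h import *
c,f=fruits('wrist',.031)
cv2.imwrite('pics/w3.png',cv2.cvtColor(c['frame'],cv2.COLOR_RGB2BGR))
for i in f: print(i)
print(fruits('top')[1])
goal(.6643,-.0603,.16,8)
E
```

```text
(np.int32(2309), [227, 164, 56, 56], array([0.6084, 0.1401, 0.031 ]))
(np.int32(251), [98, 265, 14, 51], array([ 0.4468, -0.0036,  0.031 ]))
(np.int32(221), [406, 270, 12, 46], array([0.8136, 0.0406, 0.031 ]))
(np.int32(1403), [170, 302, 49, 35], array([ 0.5556, -0.0308,  0.031 ]))
(np.int32(203), [262, 323, 32, 11], array([ 0.6603, -0.0308,  0.031 ]))
[(np.int32(186), [245, 183, 16, 16], array([ 0.6643, -0.0603,  0.025 ])), (np.int32(120), [192, 199, 12, 16], array([0.6071, 0.1363, 0.025 ])), (np.int32(188), [238, 213, 16, 16], array([ 0.5562, -0.0357,  0.025 ])), (np.int32(198), [246, 239, 16, 16], array([ 0.465 , -0.0642,  0.025 ]))]
goal [-0.83   0.114  0.079] [ 0.    -0.     0.499] a0 97.8 p [0.608  0.1415 0.1797] t 16.65 q6 0.05
```

View pics/w3.png

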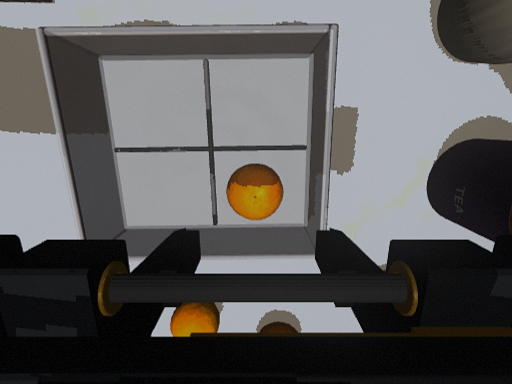

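The first fruit sits in its own quarter, at (255,191). On to the next one, (0.664,-0.060).

Call:
arm_command(deltas="-0.1 0 0 0 0 0.04 1;-0.25 0.03 0 0 0 0.09 1;-0.4 0.06 0 0 0 0.14 1;-0.55 0.09 0 0 0 0.19 1;-0.7 0.11 0 0 0 0.24 1;-0.8 0.114 0.04 0 0 0.29 1;-0.83 0.114 0.08 0 0 0.34 1;-0.83 0.114 0.08 0 0 0.4 1;-0.83 0.114 0.08 0 0 0.45 1;-0.83 0.114 0.08 0 0 0.5 1")

```text
t: 17.65
tool_pos: [0.6621, -0.0604, 0.1558]
tcp_rot: [[0.975, 0.222, -0.006], [0.222, -0.975, 0.001], [-0.005, -0.002, -1.0]]
contact_force: [0.1, -0.0, 0.9]
finger_gap: 0.088
gripper_force: 0.0
```

```bash
python3 - <<'E'
from h import *
c,f=fruits('wrist')
for i in f: print(i)
goal(.6643,-.0603,.035,8)
E
```

```text
(np.int32(2806), [230, 159, 60, 61], array([ 0.6674, -0.0614,  0.025 ]))
(np.int32(2042), [3, 173, 48, 61], array([0.601 , 0.1646, 0.025 ]))
(np.int32(706), [189, 256, 52, 18], array([ 0.5753, -0.0329,  0.025 ]))
(np.int32(243), [60, 266, 14, 50], array([0.5068, 0.1216, 0.025 ]))
(np.int32(230), [442, 268, 14, 48], array([ 0.6004, -0.2913,  0.025 ]))
(np.int32(256), [194, 302, 40, 9], array([ 0.5236, -0.0412,  0.025 ]))
(np.int32(213), [207, 326, 31, 11], array([ 0.4924, -0.0569,  0.025 ]))
goal [0.011 0.003 0.483] [-0.001  0.002  0.025] a0 12.5 p [ 0.6622 -0.0603  0.1559] t 17.7 q6 1.22
```

Call:
arm_command(deltas="0.015 0.003 0.15 0 0 0.025 1;0.015 0.003 0.28 0 0 0.025 1;0.015 0.003 0.38 0 0 0.025 1;0.015 0.003 0.45 0 0 0.025 1;0.015 0.003 0.48 0 0 0.025 1;0.015 0.003 0.48 0 0 0.025 1;0.015 0.003 0.48 0 0 0.025 0.3;0.015 0.003 0.48 0 0 0.025 0;0.015 0.003 0.48 0 0 0.025 0;0.015 0.003 0.48 0 0 0.025 0")

```text
t: 18.7
tool_pos: [0.6687, -0.0603, 0.0407]
tcp_rot: [[0.988, 0.151, 0.002], [0.151, -0.988, -0.0], [0.002, 0.001, -1.0]]
contact_force: [0.9, -0.2, 4.6]
finger_gap: 0.0586
gripper_force: 15.5
```

Call:
arm_command(deltas="0 0 0 0 0 0 0;0 0 0 0 0 0 0;0 0 -0.1 0 0 0 0;0 0 -0.25 0 0 0 0;0 0 -0.4 0 0 0 0;0 0 -0.55 0 0 0 0;0 0 -0.62 0 0 0 0;0 0 -0.62 0 0 0 0;0 0 -0.62 0 0 0 0;0 0 -0.62 0 0 0 0")

```text
t: 19.7
tool_pos: [0.6661, -0.06, 0.1911]
tcp_rot: [[0.988, 0.151, -0.005], [0.151, -0.988, 0.001], [-0.005, -0.001, -1.0]]
contact_force: [-0.5, 0.1, -0.9]
finger_gap: 0.0583
gripper_force: 15.0
```

```bash
python3 - <<'E'
from h import *
goal(*quarter(1,1),.19,98)
E
```

```text
goal [-0.105 -1.187  0.007] [-0.002  0.001 -0.496] a0 8.7 p [ 0.6661 -0.06    0.1911] t 19.7 q6 1.29
```

Call:
arm_command(deltas="-0.02 -0.15 0 0 0 -0.04 0;-0.04 -0.32 0 0 0 -0.09 0;-0.06 -0.5 0 0 0 -0.14 0;-0.08 -0.66 0 0 0 -0.19 0;-0.1 -0.82 0 0 0 -0.24 0;-0.1 -0.95 0 0 0 -0.29 0;-0.1 -1 0 0 0 -0.34 0;-0.1 -1 0 0 0 -0.4 0;-0.1 -1 0 0 0 -0.45 0;-0.1 -1 0 0 0 -0.496 0")

```text
t: 20.7
tool_pos: [0.6037, 0.1832, 0.1913]
tcp_rot: [[-0.064, 0.998, -0.005], [0.998, 0.064, -0.001], [-0.001, -0.005, -1.0]]
contact_force: [-0.9, 0.0, -1.0]
finger_gap: 0.0585
gripper_force: 15.0
```

```bash
python3 - <<'E'
from h import *
goal(*quarter(1,1),.054,98)
E
```

```text
goal [ 0.187 -0.02   0.549] [-0.002  0.    -0.024] a0 93.6 p [0.6037 0.1832 0.1913] t 20.7 q6 0.19
```

Call:
arm_command(deltas="0.1 -0.01 0 0 0 -0.024 0;0.187 -0.02 0 0 0 -0.024 0;0.187 -0.02 0.05 0 0 -0.024 0;0.187 -0.02 0.18 0 0 -0.024 0;0.187 -0.02 0.32 0 0 -0.024 0;0.187 -0.02 0.43 0 0 -0.024 0;0.187 -0.02 0.51 0 0 -0.024 0;0.187 -0.02 0.545 0 0 -0.024 0;0.187 -0.02 0.545 0 0 -0.024 0;0.187 -0.02 0.545 0 0 -0.024 0")

```text
t: 21.7
tool_pos: [0.5979, 0.2292, 0.0581]
tcp_rot: [[-0.132, 0.991, -0.0], [0.991, 0.132, -0.0], [-0.0, -0.0, -1.0]]
contact_force: [0.4, 0.9, -0.6]
finger_gap: 0.0581
gripper_force: 15.0
```

Call:
arm_command(deltas="0 0 0 0 0 0 0;0 0 0 0 0 0 0.5;0 0 0 0 0 0 0.5;0 0 0 0 0 0 0.55;0 0 0 0 0 0 0.55;0 0 -0.1 0 0 0 0.55;0 0 -0.25 0 0 0 0.55;0 0 -0.4 0 0 0 0.55;0 0 -0.5 0 0 0 0.55;0 0 -0.5 0 0 0 0.55")

```text
t: 22.7
tool_pos: [0.6008, 0.2306, 0.1888]
tcp_rot: [[-0.132, 0.991, 0.009], [0.991, 0.132, 0.003], [0.002, 0.009, -1.0]]
contact_force: [0.1, 0.7, 0.5]
finger_gap: 0.0686
gripper_force: 0.0
```

```bash
python3 - <<'E'
from h import *
c,f=fruits('wrist',.031)
for i in f: print(i)
for i in fruits('top')[1]: print(i)
goal(.5562,-.0357,.16,8)
E
```

```text
(np.int32(2231), [228, 164, 54, 55], array([0.5982, 0.2284, 0.031 ]))
(np.int32(1436), [228, 239, 51, 35], array([0.6065, 0.1505, 0.031 ]))
(np.int32(262), [98, 265, 15, 51], array([0.4347, 0.0829, 0.031 ]))
(np.int32(228), [403, 269, 15, 47], array([0.8037, 0.1269, 0.031 ]))
(np.int32(189), [188, 199, 16, 16], array([0.6072, 0.1435, 0.025 ]))
(np.int32(185), [163, 202, 17, 15], array([0.5985, 0.2312, 0.025 ]))
(np.int32(188), [238, 213, 16, 16], array([ 0.5562, -0.0357,  0.025 ]))
(np.int32(198), [246, 239, 16, 16], array([ 0.465 , -0.0642,  0.025 ]))
goal [-1.03  -0.305  0.093] [ 0.    -0.     0.498] a0 97.6 p [0.5979 0.2296 0.1835] t 22.8 q6 0.2
```

Call:
arm_command(deltas="-0.15 -0.04 0 0 0 0.04 1;-0.3 -0.09 0 0 0 0.09 1;-0.45 -0.14 0 0 0 0.14 1;-0.6 -0.19 0 0 0 0.19 1;-0.75 -0.24 0 0 0 0.24 1;-0.9 -0.28 0.04 0 0 0.29 1;-1 -0.305 0.08 0 0 0.34 1;-1 -0.305 0.08 0 0 0.4 1;-1 -0.305 0.08 0 0 0.45 1;-1 -0.305 0.08 0 0 0.498 1")

```text
t: 23.8
tool_pos: [0.553, -0.0287, 0.16]
tcp_rot: [[0.976, 0.218, -0.005], [0.218, -0.976, 0.001], [-0.005, -0.002, -1.0]]
contact_force: [-0.7, 0.5, 0.9]
finger_gap: 0.0883
gripper_force: 0.0
```

```bash
python3 - <<'E'
from h import *
c,f=fruits('wrist')
for i in f: print(i)
goal(.5562,-.0357,.037,8)
E
```

```text
(np.int32(1247), [0, 56, 28, 64], array([0.6012, 0.2107, 0.025 ]))
(np.int32(3425), [43, 59, 62, 73], array([0.6067, 0.1567, 0.025 ]))
(np.int32(2698), [236, 163, 60, 59], array([ 0.5557, -0.0366,  0.025 ]))
(np.int32(1015), [247, 247, 53, 27], array([ 0.4832, -0.0618,  0.025 ]))
(np.int32(256), [60, 266, 14, 50], array([0.3948, 0.1566, 0.025 ]))
(np.int32(254), [442, 266, 14, 50], array([ 0.4895, -0.263 ,  0.025 ]))
goal [0.008 0.031 0.493] [-0.     0.002  0.024] a0 12.3 p [ 0.5531 -0.0285  0.1602] t 23.85 q6 1.26
```

Call:
arm_command(deltas="0.008 0.031 0.15 0 0 0.024 1;0.008 0.031 0.28 0 0 0.024 1;0.008 0.031 0.38 0 0 0.024 1;0.008 0.031 0.45 0 0 0.024 1;0.008 0.031 0.49 0 0 0.024 1;0.008 0.031 0.49 0 0 0.024 1;0.008 0.031 0.49 0 0 0.024 0.3;0.008 0.031 0.49 0 0 0.024 0;0.008 0.031 0.49 0 0 0.024 0;0.008 0.031 0.49 0 0 0.024 0")

```text
t: 24.85
tool_pos: [0.5595, -0.0355, 0.0417]
tcp_rot: [[0.988, 0.152, 0.002], [0.152, -0.988, -0.0], [0.002, 0.0, -1.0]]
contact_force: [-0.3, 1.0, 0.6]
finger_gap: 0.0585
gripper_force: 0.4
```

Call:
arm_command(deltas="0 0 0 0 0 0 0;0 0 0 0 0 0 0;0 0 -0.1 0 0 0 0;0 0 -0.25 0 0 0 0;0 0 -0.4 0 0 0 0;0 0 -0.55 0 0 0 0;0 0 -0.62 0 0 0 0;0 0 -0.62 0 0 0 0;0 0 -0.62 0 0 0 0;0 0 -0.62 0 0 0 0")

```text
t: 25.85
tool_pos: [0.5573, -0.0353, 0.1933]
tcp_rot: [[0.988, 0.151, -0.004], [0.151, -0.988, 0.0], [-0.004, -0.001, -1.0]]
contact_force: [0.2, 0.3, -1.1]
finger_gap: 0.0572
gripper_force: 15.0
```

```bash
python3 - <<'E'
from h import *
goal(*quarter(-1,1),.19,98)
E
```

```text
goal [-0.074 -1.027  0.015] [-0.001  0.001 -0.496] a0 8.7 p [ 0.5573 -0.0353  0.1933] t 25.85 q6 1.31
```

Call:
arm_command(deltas="-0.02 -0.15 0 0 0 -0.04 0;-0.04 -0.32 0 0 0 -0.09 0;-0.06 -0.5 0 0 0 -0.14 0;-0.07 -0.66 0 0 0 -0.19 0;-0.07 -0.82 0 0 0 -0.24 0;-0.07 -0.95 0 0 0 -0.29 0;-0.07 -1 0 0 0 -0.34 0;-0.07 -1 0 0 0 -0.4 0;-0.07 -1 0 0 0 -0.45 0;-0.07 -1 0 0 0 -0.496 0")

```text
t: 26.85
tool_pos: [0.5022, 0.2089, 0.193]
tcp_rot: [[-0.064, 0.998, -0.004], [0.998, 0.064, -0.002], [-0.001, -0.004, -1.0]]
contact_force: [-0.9, 0.3, -1.7]
finger_gap: 0.0572
gripper_force: 15.0
```

```bash
python3 - <<'E'
from h import *
goal(*quarter(-1,1),.055,98)
E
```

```text
goal [ 0.029 -0.004  0.552] [-0.001  0.    -0.024] a0 93.7 p [0.5022 0.2089 0.193 ] t 26.85 q6 0.28
```

Call:
arm_command(deltas="0.029 -0.004 0 0 0 -0.024 0;0.029 -0.004 0 0 0 -0.024 0;0.029 -0.004 0.05 0 0 -0.024 0;0.029 -0.004 0.18 0 0 -0.024 0;0.029 -0.004 0.32 0 0 -0.024 0;0.029 -0.004 0.43 0 0 -0.024 0;0.029 -0.004 0.51 0 0 -0.024 0;0.029 -0.004 0.548 0 0 -0.024 0;0.029 -0.004 0.548 0 0 -0.024 0;0.029 -0.004 0.548 0 0 -0.024 0")

```text
t: 27.85
tool_pos: [0.5025, 0.2162, 0.0588]
tcp_rot: [[-0.131, 0.991, 0.0], [0.991, 0.131, 0.0], [0.0, 0.0, -1.0]]
contact_force: [0.2, 0.0, -1.3]
finger_gap: 0.0567
gripper_force: 15.0
```

Call:
arm_command(deltas="0 0 0 0 0 0 0;0 0 0 0 0 0 0.5;0 0 0 0 0 0 0.5;0 0 0 0 0 0 0.55;0 0 0 0 0 0 0.55;0 0 -0.1 0 0 0 0.55;0 0 -0.25 0 0 0 0.55;0 0 -0.4 0 0 0 0.55;0 0 -0.5 0 0 0 0.55;0 0 -0.5 0 0 0 0.55")

```text
t: 28.85
tool_pos: [0.5052, 0.2174, 0.1886]
tcp_rot: [[-0.132, 0.991, 0.009], [0.991, 0.132, 0.003], [0.002, 0.009, -1.0]]
contact_force: [0.8, 0.1, 0.4]
finger_gap: 0.0683
gripper_force: 0.0
```

```bash
python3 - <<'E'
from h import *
c,f=fruits('wrist',.031)
for i in f: print(i)
for i in fruits('top')[1]: print(i)
goal(.465,-.0642,.16,8)
E
```

```text
(np.int32(6049), [0, 0, 44, 163], array([0.2616, 0.2956, 0.031 ]))
(np.int32(2258), [229, 162, 55, 55], array([0.5039, 0.2177, 0.031 ]))
(np.int32(2327), [316, 163, 57, 55], array([0.5998, 0.2291, 0.031 ]))
(np.int32(149), [310, 251, 11, 23], array([0.5846, 0.139 , 0.031 ]))
(np.int32(271), [98, 265, 15, 51], array([0.3391, 0.0698, 0.031 ]))
(np.int32(254), [403, 266, 15, 50], array([0.7073, 0.1159, 0.031 ]))
(np.int32(189), [188, 199, 16, 16], array([0.6072, 0.1435, 0.025 ]))
(np.int32(179), [164, 202, 16, 15], array([0.5985, 0.2294, 0.025 ]))
(np.int32(194), [166, 228, 16, 16], array([0.504 , 0.2182, 0.025 ]))
(np.int32(198), [246, 239, 16, 16], array([ 0.465 , -0.0642,  0.025 ]))
goal [-1.092 -0.296  0.095] [ 0.    -0.     0.498] a0 97.6 p [0.5024 0.2163 0.1839] t 28.95 q6 0.23
```

Call:
arm_command(deltas="-0.15 -0.04 0 0 0 0.04 1;-0.3 -0.09 0 0 0 0.09 1;-0.45 -0.14 0 0 0 0.14 1;-0.6 -0.19 0 0 0 0.19 1;-0.75 -0.24 0 0 0 0.24 1;-0.9 -0.28 0.04 0 0 0.29 1;-1 -0.296 0.08 0 0 0.34 1;-1 -0.296 0.08 0 0 0.4 1;-1 -0.296 0.08 0 0 0.45 1;-1 -0.296 0.08 0 0 0.498 1")

```text
t: 29.95
tool_pos: [0.4598, -0.0416, 0.1609]
tcp_rot: [[0.976, 0.218, -0.005], [0.218, -0.976, 0.001], [-0.005, -0.002, -1.0]]
contact_force: [-0.6, -0.8, -0.2]
finger_gap: 0.088
gripper_force: 0.0
```

```bash
python3 - <<'E'
from h import *
c,f=fruits('wrist')
for i in f: print(i)
goal(.465,-.0642,.037,8)
E
```

```text
(np.int32(594), [52, 0, 47, 18], array([0.5842, 0.1458, 0.025 ]))
(np.int32(973), [0, 57, 23, 64], array([0.5067, 0.2008, 0.025 ]))
(np.int32(2723), [253, 162, 59, 59], array([ 0.467 , -0.0656,  0.025 ]))
(np.int32(250), [60, 266, 15, 50], array([0.3011, 0.1438, 0.025 ]))
(np.int32(243), [442, 266, 14, 50], array([ 0.396 , -0.2765,  0.025 ]))
(np.int32(121), [126, 322, 15, 15], array([0.2651, 0.0657, 0.025 ]))
goal [0.002 0.094 0.496] [-0.     0.001  0.024] a0 12.3 p [ 0.46   -0.0414  0.161 ] t 30.0 q6 1.21
```

Call:
arm_command(deltas="0.006 0.096 0.02 0 0 0.024 1;0.006 0.096 0.15 0 0 0.024 1;0.006 0.096 0.3 0 0 0.024 1;0.006 0.096 0.42 0 0 0.024 1;0.006 0.096 0.48 0 0 0.024 1;0.006 0.096 0.495 0 0 0.024 1;0.006 0.096 0.495 0 0 0.024 0.3;0.006 0.096 0.495 0 0 0.024 0;0.006 0.096 0.495 0 0 0.024 0;0.006 0.096 0.495 0 0 0.024 0")

```text
t: 31.0
tool_pos: [0.4696, -0.0646, 0.041]
tcp_rot: [[0.988, 0.152, 0.002], [0.152, -0.988, -0.0], [0.002, 0.001, -1.0]]
contact_force: [0.4, -0.1, -0.2]
finger_gap: 0.0582
gripper_force: 0.6
```

Call:
arm_command(deltas="0 0 0 0 0 0 0;0 0 0 0 0 0 0;0 0 -0.1 0 0 0 0;0 0 -0.25 0 0 0 0;0 0 -0.4 0 0 0 0;0 0 -0.55 0 0 0 0;0 0 -0.62 0 0 0 0;0 0 -0.62 0 0 0 0;0 0 -0.62 0 0 0 0;0 0 -0.62 0 0 0 0")

```text
t: 32.0
tool_pos: [0.4673, -0.0641, 0.1929]
tcp_rot: [[0.988, 0.151, -0.003], [0.151, -0.988, 0.001], [-0.003, -0.001, -1.0]]
contact_force: [0.0, -0.0, -1.6]
finger_gap: 0.0567
gripper_force: 15.0
```

```bash
python3 - <<'E'
from h import *
goal(*quarter(-1,-1),.19,98)
E
```

```text
goal [ 0.296 -0.727  0.011] [-0.001  0.001 -0.496] a0 8.7 p [ 0.4673 -0.0641  0.1929] t 32.0 q6 1.23
```

Call:
arm_command(deltas="0.05 -0.13 0 0 0 -0.04 0;0.11 -0.28 0 0 0 -0.09 0;0.17 -0.42 0 0 0 -0.14 0;0.23 -0.55 0 0 0 -0.19 0;0.27 -0.66 0 0 0 -0.24 0;0.296 -0.727 0 0 0 -0.29 0;0.296 -0.727 0 0 0 -0.34 0;0.296 -0.727 0 0 0 -0.4 0;0.296 -0.727 0 0 0 -0.45 0;0.296 -0.727 0 0 0 -0.496 0")

```text
t: 33.0
tool_pos: [0.5129, 0.1264, 0.1923]
tcp_rot: [[-0.063, 0.998, -0.004], [0.998, 0.063, -0.001], [-0.001, -0.005, -1.0]]
contact_force: [0.3, -0.1, -1.0]
finger_gap: 0.0566
gripper_force: 15.0
```

```bash
python3 - <<'E'
from h import *
goal(*quarter(-1,-1),.055,98)
E
```

```text
goal [0.002 0.002 0.549] [-0.001  0.    -0.024] a0 93.6 p [0.5129 0.1264 0.1923] t 33.0 q6 0.13
```

Call:
arm_command(deltas="0 0 0 0 0 -0.024 0;0 0 0.05 0 0 -0.024 0;0 0 0.12 0 0 -0.024 0;0 0 0.22 0 0 -0.024 0;0 0 0.34 0 0 -0.024 0;0 0 0.44 0 0 -0.024 0;0 0 0.51 0 0 -0.024 0;0 0 0.545 0 0 -0.024 0;0 0 0.545 0 0 -0.024 0;0 0 0.545 0 0 -0.024 0")

```text
t: 34.0
tool_pos: [0.5143, 0.1264, 0.0584]
tcp_rot: [[-0.131, 0.991, -0.0], [0.991, 0.131, -0.0], [-0.0, -0.0, -1.0]]
contact_force: [0.5, 0.2, -0.8]
finger_gap: 0.0567
gripper_force: 15.0
```

Call:
arm_command(deltas="0 0 0 0 0 0 0;0 0 0 0 0 0 0.5;0 0 0 0 0 0 0.5;0 0 0 0 0 0 0.55;0 0 0 0 0 0 0.55;0 0 -0.1 0 0 0 0.55;0 0 -0.25 0 0 0 0.55;0 0 -0.4 0 0 0 0.55;0 0 -0.55 0 0 0 0.55;0 0 -0.6 0 0 0 0.55")

```text
t: 35.0
tool_pos: [0.5168, 0.127, 0.2135]
tcp_rot: [[-0.132, 0.991, 0.008], [0.991, 0.132, 0.002], [0.0, 0.008, -1.0]]
contact_force: [0.7, 0.3, 0.1]
finger_gap: 0.0683
gripper_force: 0.0
```

```bash
python3 - <<'E'
from h import *
for i in fruits('top')[1]: print(i)
c=cap('top','t4.png')
H=hsv(c); h,s,v=[H[...,i].astype(int) for i in range(3)]
b_=(h>104)&(h<125)&(s>150)&(v>60); b_[:190]=0;b_[260:]=0;b_[:,:270]=0;b_[:,360:]=0
for b in blobs(b_,15): print('pump',b,ray(c,*b[1],.085).round(4))
goal(.5415,-.277,.2,8)
E
```

```text
(np.int32(135), [191, 199, 13, 16], array([0.6071, 0.1381, 0.025 ]))
(np.int32(166), [194, 225, 14, 16], array([0.5143, 0.1229, 0.025 ]))
pump (np.int32(72), array([316. , 222.9]), array([312, 219,   9,   9], dtype=int32)) [ 0.5401 -0.276   0.085 ]
goal [-1.614 -0.112  0.044] [ 0.001 -0.001  0.498] a0 97.6 p [0.516  0.1268 0.2112] t 35.1 q6 0.06
```

View pics/t4.png

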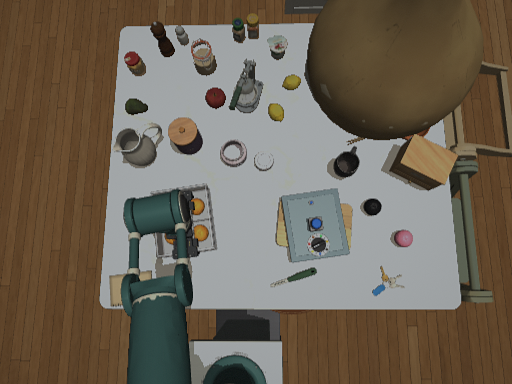

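No mandarin is left on the worktop, and the lid lies at (316,224) on the board. I'm going back for it.

Call:
arm_command(deltas="-0.18 0 0 0 0 0.04 1;-0.36 -0.04 0 0 0 0.09 1;-0.54 -0.07 0 0 0 0.14 1;-0.7 -0.1 0 0 0 0.19 1;-0.85 -0.11 0 0 0 0.24 1;-0.98 -0.11 0 0 0 0.29 1;-1 -0.11 0 0 0 0.34 1;-1 -0.11 0 0 0 0.4 1;-1 -0.11 0 0 0 0.45 1;-1 -0.11 0 0 0 0.498 1")

```text
t: 36.1
tool_pos: [0.5183, -0.1248, 0.2054]
tcp_rot: [[0.976, 0.219, -0.005], [0.219, -0.976, 0.001], [-0.004, -0.002, -1.0]]
contact_force: [0.9, 0.3, -0.4]
finger_gap: 0.0887
gripper_force: 0.0
```

```bash
python3 - <<'E'
from h import *
goal(.541,-.2765,.17,8)
E
```

```text
goal [-0.044  0.612  0.14 ] [-0.001  0.001  0.026] a0 12.6 p [ 0.5183 -0.1248  0.2054] t 36.1 q6 1.07
```

Call:
arm_command(deltas="-0.01 0.12 0 0 0 0.026 1;-0.02 0.25 0.02 0 0 0.026 1;-0.03 0.38 0.04 0 0 0.026 1;-0.044 0.5 0.07 0 0 0.026 1;-0.044 0.58 0.1 0 0 0.026 1;-0.044 0.612 0.14 0 0 0.026 1;-0.044 0.612 0.14 0 0 0.026 1;-0.044 0.612 0.14 0 0 0.026 1;-0.044 0.612 0.14 0 0 0.026 1;-0.044 0.612 0.14 0 0 0.026 1")

```text
t: 37.1
tool_pos: [0.5441, -0.2757, 0.1744]
tcp_rot: [[0.989, 0.146, 0.001], [0.146, -0.989, -0.0], [0.001, 0.0, -1.0]]
contact_force: [0.9, 0.7, 0.1]
finger_gap: 0.0882
gripper_force: 0.0
```

```bash
python3 - <<'E'
from h import *
c=cap('wrist'); H=hsv(c); h,s,v=[H[...,i].astype(int) for i in range(3)]
b_=(h>104)&(h<125)&(s>150)&(v>40); b_[240:]=0
B=[b for b in blobs(b_,15)]
for b in B: print('blue',b[0],b[1],ray(c,*b[1],.085).round(4),ray(c,*b[1],.044).round(4))
goal(.541,-.2765,.065,8)
E
```

```text
blue 88 [258.4 115.7] [ 0.6174 -0.2661  0.085 ] [ 0.6188 -0.2661  0.044 ]
blue 1127 [258.2 208.1] [ 0.5431 -0.277   0.085 ] [ 0.5305 -0.279   0.044 ]
goal [-0.013  0.001  0.438] [ 0.    -0.     0.002] a0 8.4 p [ 0.5441 -0.2758  0.1744] t 37.15 q6 0.91
```

Call:
arm_command(deltas="-0.008 0.003 0.12 0 0 0.002 1;-0.008 0.003 0.24 0 0 0.002 1;-0.008 0.003 0.33 0 0 0.002 1;-0.008 0.003 0.39 0 0 0.002 1;-0.008 0.003 0.42 0 0 0.002 1;-0.008 0.003 0.435 0 0 0.002 1;-0.008 0.003 0.435 0 0 0.002 1;-0.008 0.003 0.435 0 0 0.002 0.2;-0.008 0.003 0.435 0 0 0.002 -0.2;-0.008 0.003 0.435 0 0 0.002 -0.2", squeeze=40)

```text
t: 38.15
tool_pos: [0.5424, -0.2779, 0.0658]
tcp_rot: [[0.99, 0.139, 0.001], [0.139, -0.99, -0.001], [0.001, 0.001, -1.0]]
contact_force: [-0.7, 0.9, -0.4]
finger_gap: 0.0661
gripper_force: 0.0
```

Call:
arm_command(deltas="0 0 0 0 0 0 -0.2;0 0 0 0 0 0 -0.2;0 0 0 0 0 0 -0.2;0 0 -0.05 0 0 0 -0.2;0 0 -0.12 0 0 0 -0.2;0 0 -0.25 0 0 0 -0.2;0 0 -0.4 0 0 0 -0.2;0 0 -0.5 0 0 0 -0.2;0 0 -0.6 0 0 0 -0.2;0 0 -0.6 0 0 0 -0.2")

```text
t: 39.15
tool_pos: [0.5441, -0.2788, 0.2199]
tcp_rot: [[0.99, 0.139, 0.007], [0.139, -0.99, -0.004], [0.007, 0.005, -1.0]]
contact_force: [1.0, 0.0, -2.5]
finger_gap: 0.0457
gripper_force: 40.0
```

```bash
python3 - <<'E'
from h import *
goal(*C,.21,8.1)
# box band / rim: cast from top: look for box ribs & rim corners from crop
c=cap('top'); cv2.imwrite('pics/box5.png',cv2.resize(cv2.cvtColor(c['frame'][175:265,140:225],cv2.COLOR_RGB2BGR),None,fx=7,fy=6.6,interpolation=2))
for sx in(-1,1):
  for sy in (-1,1):
    p=C+np.array([[np.cos(Y),-np.sin(Y)],[np.sin(Y),np.cos(Y)]])@[sx*.112,sy*.096]
    u=proj(c,[*p,.088]); print(sx,sy,((u-[140,175]+.5)*[7,6.6]).round(0))
E
```

```text
goal [ 0.293 -1.804  0.032] [ 0.002 -0.002 -0.001] a0 8.0 p [ 0.5441 -0.2788  0.2199] t 39.15 q6 0.92
-1 -1 [517. 486.]
-1 1 [116. 541.]
1 -1 [462.  57.]
1 1 [ 75. 110.]
```

View pics/box5.png

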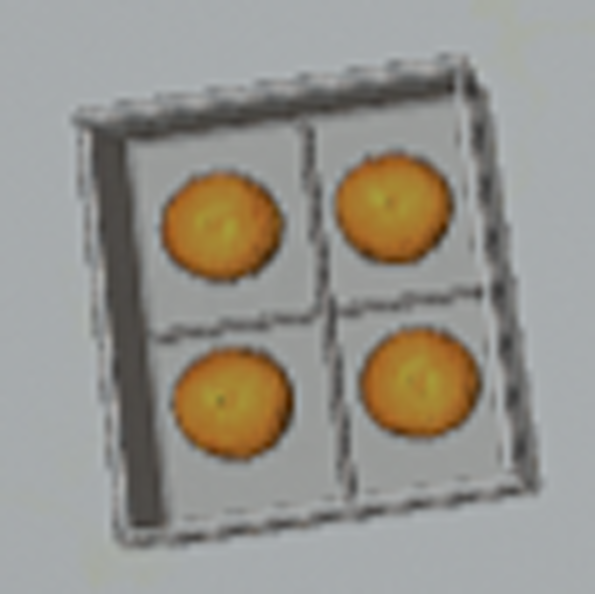

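All four fruits sit in separate quarters, and the rim corners, (78,112) to (535,487), match the prediction within about 1 pixel. Carrying the lid back.

Call:
arm_command(deltas="0.015 -0.09 0 0 0 0 -0.2;0.03 -0.18 0 0 0 0 -0.2;0.05 -0.3 0 0 0 0 -0.2;0.07 -0.42 0 0 0 0 -0.2;0.09 -0.54 0 0 0 0 -0.2;0.11 -0.66 0 0 0 0 -0.2;0.125 -0.76 0 0 0 0 -0.2;0.138 -0.84 0 0 0 0 -0.2;0.148 -0.9 0 0 0 0 -0.2;0.148 -0.9 0 0 0 0 -0.2")

```text
t: 40.2
tool_pos: [0.5462, -0.0479, 0.2131]
tcp_rot: [[0.99, 0.141, -0.003], [0.141, -0.99, 0.001], [-0.003, -0.001, -1.0]]
contact_force: [0.0, 0.0, -4.3]
finger_gap: 0.0459
gripper_force: 40.0
```

Call:
arm_command(deltas="0.015 -0.09 0 0 0 0 -0.2;0.03 -0.18 0 0 0 0 -0.2;0.05 -0.3 0 0 0 0 -0.2;0.07 -0.42 0 0 0 0 -0.2;0.09 -0.54 0 0 0 0 -0.2;0.11 -0.66 0 0 0 0 -0.2;0.125 -0.76 0 0 0 0 -0.2;0.138 -0.84 0 0 0 0 -0.2;0.148 -0.9 0 0 0 0 -0.2;0.148 -0.9 0 0 0 0 -0.2")

```text
t: 41.2
tool_pos: [0.5527, 0.1792, 0.2142]
tcp_rot: [[0.99, 0.14, -0.001], [0.14, -0.99, -0.0], [-0.001, 0.0, -1.0]]
contact_force: [0.2, 0.5, -2.7]
finger_gap: 0.0454
gripper_force: 40.0
```

```bash
python3 - <<'E'
from h import *
goal(.554,.1785,.135,8.1)
c=cap('wrist'); H=hsv(c); h,s,v=[H[...,i].astype(int) for i in range(3)]
b_=(h>104)&(h<125)&(s>150)&(v>40); b_[240:]=0
z=st()[1][2]-.025+.045
for b in blobs(b_,15): print('blue',b[0],b[1],ray(c,*b[1],z).round(4),ray(c,*b[1],z-.041).round(4))
goal(.554,.1785,.135,8.1)
E
```

```text
goal [0.005 0.004 0.317] [ 0.  0. -0.] a0 8.1 p [0.5527 0.1792 0.2142] t 41.2 q6 1.7
blue 288 [256.9 103.1] [0.6269 0.1893 0.2343] [0.6299 0.1898 0.1933]
blue 24 [257.6 238.6] [0.5714 0.1812 0.2343] [0.5535 0.1787 0.1933]
goal [ 0.006 -0.001  0.317] [ 0.  0. -0.] a0 8.0 p [0.5526 0.1782 0.2143] t 41.25 q6 1.7
```

Call:
arm_command(deltas="0.005 -0.001 0.08 0 0 0 -0.2;0.005 -0.001 0.16 0 0 0 -0.2;0.005 -0.001 0.24 0 0 0 -0.2;0.005 -0.001 0.29 0 0 0 -0.2;0.005 -0.001 0.31 0 0 0 -0.2;0.005 -0.001 0.325 0 0 0 -0.2;0.005 -0.001 0.335 0 0 0 -0.2;0.005 -0.001 0.345 0 0 0 -0.2;0.005 -0.001 0.355 0 0 0 -0.2;0.005 -0.001 0.355 0 0 0 -0.2")

```text
t: 42.25
tool_pos: [0.5539, 0.1788, 0.1262]
tcp_rot: [[0.99, 0.139, 0.0], [0.139, -0.99, -0.0], [0.0, 0.0, -1.0]]
contact_force: [-0.4, 0.2, -3.1]
finger_gap: 0.0455
gripper_force: 40.0
```

It's entering freely at z 0.126, with only the lid's weight on the wrist. Lowering to the seat.

Call:
arm_command(deltas="0 0 0.008 0 0 0 -0.2;0 0 0.016 0 0 0 -0.2;0 0 0.022 0 0 0 -0.2;0 0 0.028 0 0 0 -0.2;0 0 0.028 0 0 0 -0.2;0 0 0.028 0 0 0 -0.2;0 0 0.028 0 0 0 -0.2;0 0 0.028 0 0 0 -0.2;0 0 0.028 0 0 0 -0.2;0 0 0.028 0 0 0 -0.2")

```text
t: 43.25
tool_pos: [0.554, 0.1789, 0.1214]
tcp_rot: [[0.99, 0.139, 0.0], [0.139, -0.99, 0.0], [0.0, -0.0, -1.0]]
contact_force: [-5.6, -1.4, 9.0]
finger_gap: 0.0456
gripper_force: 40.0
```

Call:
arm_command(deltas="0 0 0 0 0 0 0.4;0 0 0 0 0 0 0.8;0 0 0 0 0 0 0.8;0 0 -0.04 0 0 0 0.8;0 0 -0.12 0 0 0 0.8;0 0 -0.22 0 0 0 0.8;0 0 -0.3 0 0 0 0.8;0 0 -0.3 0 0 0 0;0 0 -0.3 0 0 0 -1;0 0 -0.3 0 0 0 -1", squeeze=10)

```text
t: 44.25
tool_pos: [0.5531, 0.1786, 0.1928]
tcp_rot: [[0.99, 0.139, -0.002], [0.139, -0.99, -0.001], [-0.002, 0.0, -1.0]]
contact_force: [0.1, 0.7, -0.4]
finger_gap: 0.0575
gripper_force: 0.0
```

Call:
arm_command(deltas="0 0 0 0 0 0 -1;0 0 0 0 0 0 -1;0 0 0 0 0 0 -1;0 0 0 0 0 0 -1;0 0 0 0 0 0 -1;0 0 0 0 0 0 -1;0 0 0 0 0 0 -1;0 0 0 0 0 0 -1;0 0 0 0 0 0 -1;0 0 0 0 0 0 -1")

```text
t: 45.25
tool_pos: [0.5539, 0.1788, 0.1942]
tcp_rot: [[0.99, 0.139, 0.0], [0.139, -0.99, 0.0], [0.0, -0.0, -1.0]]
contact_force: [-0.1, 0.5, 0.2]
finger_gap: 0.0005
gripper_force: 0.0
```

```bash
python3 - <<'E'
from h import *
c=cap('wrist','w6.png'); H=hsv(c); h,s,v=[H[...,i].astype(int) for i in range(3)]
b_=(h>104)&(h<125)&(s>150)&(v>40); b_[240:]=0
for b in blobs(b_,15): print('blue',b[0],b[1],b[2],ray(c,*b[1],.141).round(4),ray(c,*b[1],.1).round(4))
goal(.554,.178,.162,8.1); print(bot.observe()['finger_gap'],bot.observe()['contact_force'])
E
```

```text
blue 123 [257.  110.3] [251 104  13  13] [0.6292 0.189  0.141 ] [0.6312 0.1894 0.1   ]
blue 1273 [257.4 215.8] [235 198  46  42] [0.5582 0.1788 0.141 ] [0.5442 0.1769 0.1   ]
goal [-0.     0.003  0.129] [ 0.    -0.    -0.001] a0 8.0 p [0.5539 0.1788 0.1942] t 45.3 q6 1.7
0.0007026825664673269 [ 0.34642947  0.17821341 -0.67982205]
```

View pics/w6.png

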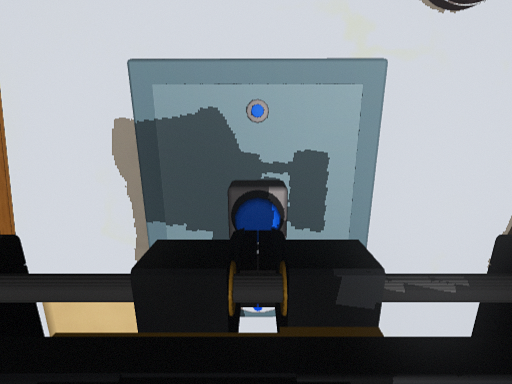

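The lid is seated squarely and the closed fingers are over the pump head at (257,216). First stroke.

Call:
arm_command(deltas="0 0 0.06 0 0 0 -1;0 0 0.11 0 0 0 -1;0 0 0.14 0 0 0 -1;0 0 0.155 0 0 0 -1;0 0 0.17 0 0 0 -1;0 0 0.185 0 0 0 -1;0 0 0.2 0 0 0 -1;0 0 0.2 0 0 0 -1;0 0 0.2 0 0 0 -1;0 0 0.2 0 0 0 -1")

```text
t: 46.3
tool_pos: [0.553, 0.1785, 0.148]
tcp_rot: [[0.99, 0.139, -0.002], [0.139, -0.99, -0.001], [-0.002, 0.0, -1.0]]
contact_force: [-12.3, -3.3, 24.6]
finger_gap: 0.0008
gripper_force: 12.0
```

It's at the stop: z 0.148 and 24.6 N against a 9 N spring. Release, then the second stroke.

Call:
arm_command(deltas="0 0 0 0 0 0 -1;0 0 0 0 0 0 -1;0 0 -0.04 0 0 0 -1;0 0 -0.08 0 0 0 -1;0 0 -0.12 0 0 0 -1;0 0 -0.12 0 0 0 -1;0 0 -0.12 0 0 0 -1;0 0 -0.12 0 0 0 -1;0 0 -0.12 0 0 0 -1;0 0 -0.12 0 0 0 -1")

```text
t: 47.3
tool_pos: [0.5536, 0.1787, 0.1735]
tcp_rot: [[0.99, 0.139, -0.001], [0.139, -0.99, -0.0], [-0.001, 0.0, -1.0]]
contact_force: [0.6, -0.1, -0.1]
finger_gap: 0.0001
gripper_force: 0.0
```

Call:
arm_command(deltas="0 0 0.02 0 0 0 -1;0 0 0.04 0 0 0 -1;0 0 0.06 0 0 0 -1;0 0 0.075 0 0 0 -1;0 0 0.09 0 0 0 -1;0 0 0.105 0 0 0 -1;0 0 0.12 0 0 0 -1;0 0 0.12 0 0 0 -1;0 0 0.12 0 0 0 -1;0 0 0.12 0 0 0 -1")

```text
t: 48.3
tool_pos: [0.5539, 0.1788, 0.148]
tcp_rot: [[0.99, 0.139, 0.0], [0.139, -0.99, -0.0], [0.0, 0.0, -1.0]]
contact_force: [-10.5, -3.1, 21.3]
finger_gap: 0.0006
gripper_force: 11.0
```

Call:
arm_command(deltas="0 0 0 0 0 0 -1;0 0 0 0 0 0 -1;0 0 -0.04 0 0 0 -1;0 0 -0.1 0 0 0 -1;0 0 -0.2 0 0 0 -1;0 0 -0.3 0 0 0 -1;0 0 -0.4 0 0 0 -0.5;0 0 -0.4 0 0 0 0;0 0 -0.4 0 0 0 0;0 0 -0.4 0 0 0 0")

```text
t: 49.3
tool_pos: [0.553, 0.1785, 0.2424]
tcp_rot: [[0.99, 0.139, -0.003], [0.139, -0.99, -0.001], [-0.003, 0.0, -1.0]]
contact_force: [0.2, 0.2, -0.5]
finger_gap: 0.0305
gripper_force: 0.0
```

```bash
python3 - <<'E'
from h import *
c=cap('wrist'); cv2.imwrite('pics/w7.png',cv2.resize(cv2.cvtColor(c['frame'][90:290,150:370],cv2.COLOR_RGB2BGR),None,fx=3,fy=3,interpolation=2))
Rm=np.array([[np.cos(Y),-np.sin(Y)],[np.sin(Y),np.cos(Y)]]); D=C+Rm@[-.07,0]
print('dial',D,proj(c,[*D,.125]))
c=cap('top'); cv2.imwrite('pics/t7.png',cv2.resize(cv2.cvtColor(c['frame'][225:255,160:205],cv2.COLOR_RGB2BGR),None,fx=12,fy=12,interpolation=2))
goal(*D,.17,8)
E
```

```text
dial [0.48469834 0.16813691] [257.69419972 263.15411549]
goal [-0.275  0.003  0.289] [ 0.     0.001 -0.   ] a0 8.0 p [0.5529 0.1785 0.2421] t 49.4 q6 1.7
```

View pics/w7.png

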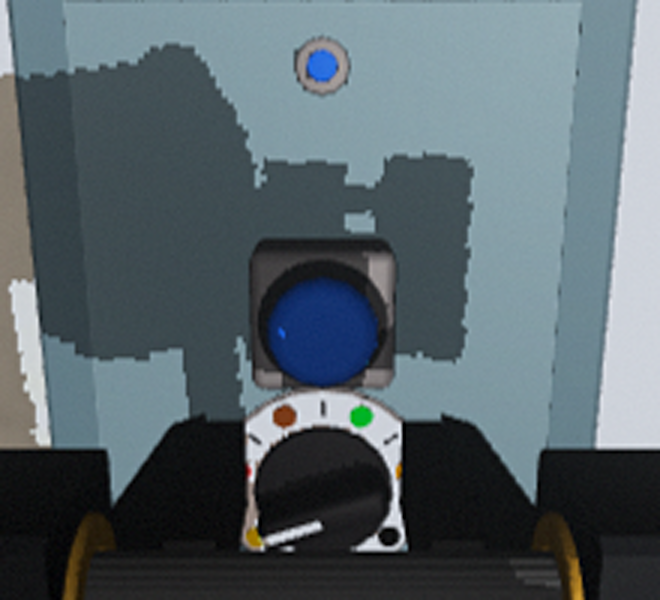

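The pump head is fully up again, at (322,330) in the crop. The dial's white pointer runs from (320,525) to (265,543), towards yellow-red. Computing its angle next.

```bash
cat >> h.py <<'E'
D=C+np.array([[np.cos(Y),-np.sin(Y)],[np.sin(Y),np.cos(Y)]])@[-.07,0]
def pointer(c,box=None):
    "white pixels near the bar top -> dial angle and bar direction"
    H=hsv(c); s,v=H[...,1].astype(int),H[...,2].astype(int); m=np.zeros(s.shape,bool)
    W=(s<60)&(v>120); pts=[]
    for y,x in np.argwhere(W):
        p=ray(c,x,y,.125)[:2]
        if np.linalg.norm(p-D)<.026: pts.append(p)
    pts=np.array(pts); vx,vy=cv2.fitLine(pts.astype(np.float32),2,0,.01,.01)[:2].ravel()
    t=pts.mean(0)-D; 
    if vx*t[0]+vy*t[1]<0: vx,vy=-vx,-vy
    w=np.arctan2(vy,vx); w2=np.arctan2(t[1],t[0])
    f=lambda a: ((Y+np.pi-a)%(2*np.pi))
    print('n',len(pts),'rad by line',f(w).round(3),'by centroid',f(w2).round(3),'r',np.linalg.norm(t).round(4),'world deg',np.degrees(w).round(1),np.degrees(w2).round(1))
E
python3 - <<'E'
from h import *
pointer(cap('wrist')); pointer(cap('top'))
goal(*D,.17,116)
E
```

```text
n 175 rad by line 4.702 by centroid 5.569 r 0.0045 world deg -81.3 -131.0
n 21 rad by line 3.802 by centroid 2.458 r 0.0171 world deg -29.8 47.3
goal [-0.276  0.003  0.291] [-0.001  0.001 -0.6  ] a0 8.0 p [0.5532 0.1786 0.2426] t 49.5 q6 1.7
```

```bash
python3 - <<'E'
from h import *
c=cap('wrist')
for z in (.121,.125):
  a=ray(c,256.5,265,z); b=ray(c,238.3,271,z); d=b-a
  for e in (d[:2],b[:2]-D):
    w=np.arctan2(e[1],e[0]); print(z,np.degrees(w).round(1),((Y+np.pi-w)%(2*np.pi)).round(3),np.linalg.norm(e).round(4))
E
```

```text
0.121 118.2 1.221 0.0203
0.121 126.9 1.068 0.0232
0.125 118.2 1.221 0.0199
0.125 121.9 1.155 0.0218
```

Call:
arm_command(deltas="-0.05 0 0 0 0 -0.04 -0.18;-0.12 0 0 0 0 -0.08 -0.18;-0.2 0 0 0 0 -0.12 -0.18;-0.276 0.003 0 0 0 -0.16 -0.18;-0.276 0.003 0 0 0 -0.2 -0.18;-0.276 0.003 0 0 0 -0.24 -0.18;-0.276 0.003 0 0 0 -0.28 -0.18;-0.276 0.003 0 0 0 -0.32 -0.18;-0.276 0.003 0 0 0 -0.36 -0.18;-0.276 0.003 0 0 0 -0.4 -0.18")

```text
t: 50.55
tool_pos: [0.4855, 0.1684, 0.2437]
tcp_rot: [[0.169, 0.986, -0.001], [0.986, -0.169, -0.0], [-0.0, -0.001, -1.0]]
contact_force: [-1.0, -0.3, 0.5]
finger_gap: 0.0361
gripper_force: 0.0
```

Call:
arm_command(deltas="0 0 0.03 0 0 -0.04 -0.18;0 0 0.07 0 0 -0.08 -0.18;0 0 0.11 0 0 -0.12 -0.18;0 0 0.14 0 0 -0.16 -0.18;0 0 0.16 0 0 -0.2 -0.18;0 0 0.16 0 0 -0.22 -0.18;0 0 0.16 0 0 -0.22 -0.18;0 0 0.16 0 0 -0.22 -0.18;0 0 0.16 0 0 -0.22 -0.18;0 0 0.16 0 0 -0.22 -0.18")

```text
t: 51.55
tool_pos: [0.4858, 0.1685, 0.2043]
tcp_rot: [[-0.493, 0.87, 0.0], [0.87, 0.493, 0.0], [-0.0, 0.0, -1.0]]
contact_force: [-0.7, -0.1, 0.8]
finger_gap: 0.0361
gripper_force: 0.0
```

```bash
python3 - <<'E'
from h import *
c=cap('wrist','w8.png')
print(proj(c,[*D,.125]),proj(c,[*D,.104]), bot.observe()['finger_gap'])
goal(*D,.1255,119)
E
```

```text
[257.48174658 211.3294123 ] [257.46662681 204.06983479] 0.03597492414894975
goal [ 0.001 -0.005  0.315] [0.    0.    0.003] a0 119.6 p [0.4858 0.1685 0.2043] t 51.6 q6 -0.23
```

View pics/w8.png

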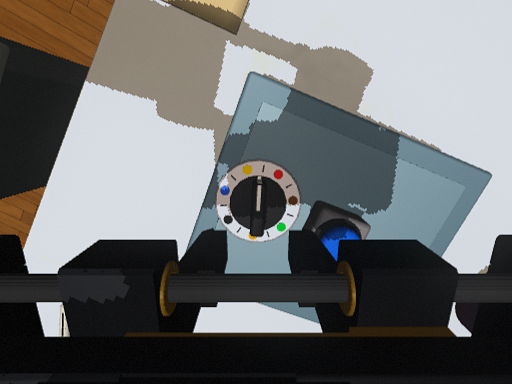

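The pointer, at (259,195), is straight up in the image, so the pads are parallel to the bar. Descend and grip.

Call:
arm_command(deltas="0 -0.003 0.08 0 0 0 -0.18;0 -0.003 0.16 0 0 0 -0.18;0 -0.003 0.22 0 0 0 -0.18;0 -0.003 0.27 0 0 0 -0.18;0 -0.003 0.295 0 0 0 -0.18;0 -0.003 0.308 0 0 0 -0.18;0 -0.003 0.31 0 0 0 -0.18;0 -0.003 0.31 0 0 0 -0.18;0 -0.003 0.31 0 0 0 -0.5;0 -0.003 0.31 0 0 0 -1", squeeze=12)

```text
t: 52.6
tool_pos: [0.4855, 0.1682, 0.1273]
tcp_rot: [[-0.494, 0.87, 0.001], [0.87, 0.494, 0.0], [-0.0, 0.001, -1.0]]
contact_force: [0.0, 0.4, 0.3]
finger_gap: 0.0221
gripper_force: 0.0
```

Call:
arm_command(deltas="0 0 0 0 0 0 -1;0 0 0 0 0 0 -1;0 0 0 0 0 0 -1;0 0 0 0 0 0 -1;0 0 0 0 0 0 -1;0 0 0 0 0 0 -1;0 0 0 0 0 0 -1;0 0 0 0 0 0 -1;0 0 0 0 0 0 -1;0 0 0 0 0 0 -1")

```text
t: 53.6
tool_pos: [0.4854, 0.1682, 0.127]
tcp_rot: [[-0.494, 0.87, 0.001], [0.87, 0.494, 0.0], [-0.0, 0.001, -1.0]]
contact_force: [1.0, -0.7, 5.4]
finger_gap: 0.012
gripper_force: 11.9
```

```bash
python3 - <<'E'
from h import *
goal(*D,.1255,-17.6)
E
```

```text
goal [ 0.001 -0.003  0.006] [ 0.    -0.     0.762] a0 119.6 p [0.4854 0.1682 0.127 ] t 53.6 q6 -0.23
```

Call:
arm_command(deltas="0 0 0 0 0 0.03 -1;0 0 0 0 0 0.07 -1;0 0 0 0 0 0.11 -1;0 0 0 0 0 0.15 -1;0 0 0 0 0 0.19 -1;0 0 0 0 0 0.23 -1;0 0 0 0 0 0.27 -1;0 0 0 0 0 0.31 -1;0 0 0 0 0 0.35 -1;0 0 0 0 0 0.38 -1")

```text
t: 54.6
tool_pos: [0.4847, 0.1683, 0.127]
tcp_rot: [[0.63, 0.776, -0.001], [0.776, -0.63, 0.0], [-0.0, -0.001, -1.0]]
contact_force: [-2.5, 1.0, 7.4]
finger_gap: 0.0118
gripper_force: 12.0
```

Call:
arm_command(deltas="0 0 0 0 0 0.03 -1;0 0 0 0 0 0.07 -1;0 0 0 0 0 0.11 -1;0 0 0 0 0 0.15 -1;0 0 0 0 0 0.19 -1;0 0 0 0 0 0.23 -1;0 0 0 0 0 0.27 -1;0 0 0 0 0 0.31 -1;0 0 0 0 0 0.35 -1;0 0 0 0 0 0.38 -1")

```text
t: 55.6
tool_pos: [0.4845, 0.1689, 0.127]
tcp_rot: [[0.954, -0.301, -0.001], [-0.301, -0.954, 0.001], [-0.002, -0.001, -1.0]]
contact_force: [-1.8, 3.5, 6.6]
finger_gap: 0.012
gripper_force: 12.0
```

```bash
python3 - <<'E'
from h import *
goal(*D,.1255,-17.6); o=bot.observe(); print(o['contact_force'],o['moment'],o['finger_gap'])
E
```

```text
goal [0.002 0.003 0.006] [-0.     0.     0.001] a0 -17.5 p [0.4845 0.1689 0.127 ] t 55.6 q6 2.16
[-1.75230177  3.48732456  6.64114155] [0.49504852 0.4520822  0.07387416] 0.011954442097292493
```

Angle reached. Open to 36 mm, rise and check.

Call:
arm_command(deltas="0 0 0 0 0 0 -0.6;0 0 0 0 0 0 -0.18;0 0 0 0 0 0 -0.18;0 0 0 0 0 0 -0.18;0 0 -0.05 0 0 0 -0.18;0 0 -0.15 0 0 0 -0.18;0 0 -0.3 0 0 0 -0.18;0 0 -0.45 0 0 0 -0.18;0 0 -0.5 0 0 0 -0.18;0 0 -0.5 0 0 0 -0.18")

```text
t: 56.6
tool_pos: [0.4867, 0.1685, 0.2549]
tcp_rot: [[0.955, -0.296, 0.006], [-0.296, -0.955, 0.002], [0.005, -0.003, -1.0]]
contact_force: [0.2, -0.8, 0.9]
finger_gap: 0.0362
gripper_force: 0.0
```

```bash
python3 - <<'E'
from h import *
c=cap('wrist'); o=bot.observe()
cv2.imwrite('pics/w9.png',cv2.resize(cv2.cvtColor(c['frame'][60:300,100:400],cv2.COLOR_RGB2BGR),None,fx=2.6,fy=2.4,interpolation=2))
H=hsv(c); h,s,v=[H[...,i].astype(int) for i in range(3)]
for b in blobs((h>45)&(h<75)&(s>120)&(v>60),10): print('green',b[1],ray(c,*b[1],.097)[:2]-D)
print(proj(c,[*D,.125])); goal(*D,.25,-17.6)
t=cap('top'); cv2.imwrite('pics/t9.png',cv2.cvtColor(t['frame'],cv2.COLOR_RGB2BGR))
E
```

```text
green [258.1 163.2] [ 0.02898493 -0.00912618]
[257.89439577 197.38657149]
goal [-0.003  0.001  0.01 ] [-0.    -0.001  0.002] a0 -17.2 p [0.4854 0.1681 0.2524] t 56.65 q6 2.16
```

View pics/w9.png

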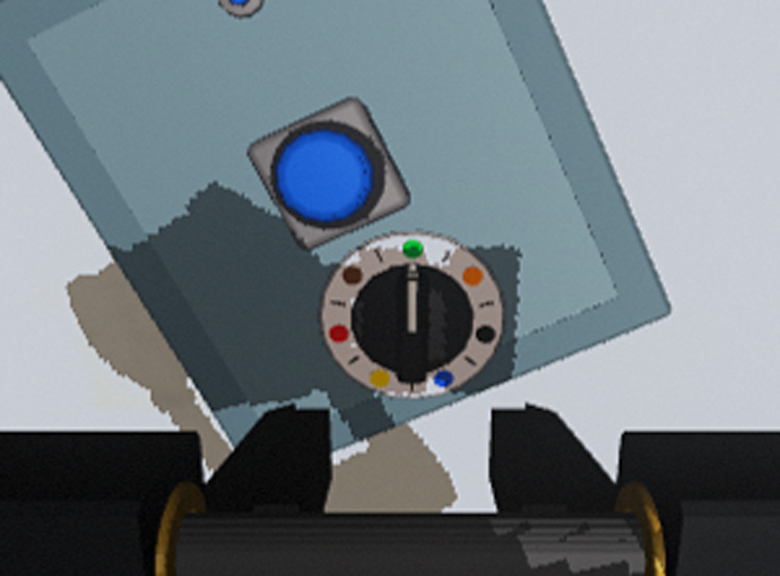

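The pointer (412,300) stands straight on the green dot (412,248), the pump head is up and the lid looks unmoved. Handing in.

```bash
python3 -c "
from workcell import bot
print(bot.job_done())"
```

```text
the job is handed in; nothing more can be done
None
```

I put all four mandarins in the box, refitted the lid, gave the pump two full strokes, turned the day dial to the green dot (Friday), and handed the job in; the hand-in call returned no verdict.

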